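# Turn over cast covers, check for the inner boss, sort out the faulty one

## Robot

A 7-joint arm with a two-finger parallel gripper is mounted at the origin on the work surface. World frame = base frame: x ahead of the robot, y to its left, z up, the work surface at z = 0. Lengths are in m, angles in rad, forces in N, time in s.
With the tool pointing down it reaches from about 0.4 to 0.875 m from the base axis. Payload 19.3 kg.
Tool frame: the origin (TCP) lies at the very end of the fingers, on their centre line; the grasp point (between the pads) lies 19 mm behind it; z points along the fingers, y is the direction in which the jaws open and shut (so a half turn about z gives the same grasp; the last joint's range is limited). The gripper opens to 85 mm and grips with 20 to 120 N. Pads are 22 mm wide; open, the fingers measure 114 mm over their backs; the gripper's body (76 mm by 85 mm) begins 54 mm behind the grasp point. The pads swing forward as they close: fully open they stand 13 mm farther back than shut.
Start: joints at [1.177, 0.521, -0.036, 1.599, 0.021, 1.021, -0.113], TCP at [0.199, -0.593, 0.231] pointing down, gripper open.
Joint ranges: [-2.91, 2.91], [-0.3, 2.13], [-1.5, 1.42], [0.17, 2.43], [-1.26, 4.41], [0.16, 1.93], [-2.52, 2.52]. Speed limits (rad/s): [1.89, 1.89, 2.39, 2.39, 3.01, 3.01, 3.01].

## Interface

Orientations are given as [roll, pitch, yaw] about the fixed x, y, z axes, in that order (R = Rz(yaw) Ry(pitch) Rx(roll)).
In Python, from workcell import telemetry, imaging, ticket gives the robot as it stands.
- The arm moves only by the tool carry_out, never from a script. Its argument "series" is a list of rows, each a list of 7 numbers: the shift along the tool's x, y, z in m, then the turn, a rotation vector about the tool's x, y, z in rad, then the closure in counts, from 0 (fully open) to 255 (shut). In form: [[tx, ty, tz, ax, ay, az, jaw], ...]. A call has 1 to 10 rows; each row is the pose to reach, as a shift and turn from the pose commanded when the call began, along the tool's axes at that moment; what a row does not reach only later rows make up. A row lasts 1/8 s, in which the tool goes at most 62.5 mm and 10.7 degrees, less where a joint would pass 70% of its speed; a pose out of reach is approached as far as the arm can. A call with a gripper value outside its range is refused whole. The fingers move at their own pace and stop on an object; "force" is the grip in N (left out, the last holds). Time passes only in rows, so rows that repeat a pose let the fingers close. It gives the time, the measured TCP pose, the force and the opening at its end, in the units of the state.
- telemetry.observe(): the state, without advancing time (a new reading comes with each control period).
- imaging.grab_frame(name): name is "scene" or "top" or "wrist"; returns (picture, depth): 400x640x3 uint8, blue, green, red; 400x640 float32, m along the optical axis (not along the pixel's ray), 0 where there is no reading.
- imaging.camera_info(name): a dict with "mtx" (3x3 intrinsics, pixels), "extrinsics" (4x4, takes a point from camera to world coordinates); the wrist camera has in their place "hand_eye" (4x4, takes a point from camera to tool coordinates, whose origin is the TCP and whose axes are the flange's). Camera axes: x right, y down, z forward; pixel columns grow to the right and rows downward; lengths in m; the calibration is good to about 2 mm. A picture is of the moment at which its call begins: read the wrist's pose just before it. camera_info takes no time and is no camera call.
- ticket.job_done(): hands the job in, once; it reports no verdict.
The state is a dict: "clock": time; "qpos": joint angles; "qd": joint speeds; "joint_efforts": joint torques, N m; "position": TCP position; "tool_rot": TCP orientation; "force": force on the tool from outside, world axes, zero at the start; "moment": the same for the moment, N m; "grip_width": finger opening in m.
Only numpy, scipy, OpenCV 4.12 (cv2) and the standard library are available. Lean on these libraries where they do the work, as an engineer would, in place of code of your own. Each camera call takes 0.05 s, during which the arm holds its last target.

## Task

Turn over both aluminium covers and look inside for the round copper boss: lay a cover that has it in the blue tray and a cover without it in the red tray, each lying flat on its ribbed face, open side up, around the middle of the tray. Hand the covers down gently, never letting one drop or topple over on its own, and leave the reel, the jar and the brush where they are.

Things in the scene. Friction and masses are not known exactly. Their poses are not given: they have to be found in the camera images.
- pallet: Grey plate 130 (x) x 320 (y) x 4 mm, fixed on the bench, bearing two aluminium covers. Origin under its centre, z up, x points away from the robot (within 0.25 rad). Covers look alike from outside; which has the boss is not known. Covers are not tracked. A cover stands safely on a 60 x 45 mm end wall (80 mm tall), on the pallet too, for regrasping.
- spot_left (a point): Middle of the white outline on the pallet where the cover on the robot's left starts, on the pallet's top (4 mm up). Axes as the pallet's. The cover lies open side down, within 3 mm and 0.06 rad of it: 60 mm along x, 80 mm along y, 45 mm high, walls 4 mm, about 0.2 kg, 5 flat ribs on its closed top. Cavity 35 mm deep; boss, if any, mid-cavity: 26 mm wide, 22 mm tall.
- spot_right (a point): Middle of the white outline on the pallet where the cover on the robot's right starts, on the pallet's top (4 mm up). Axes as the pallet's. The cover lies open side down, within 3 mm and 0.06 rad of it: 60 mm along x, 80 mm along y, 45 mm high, walls 4 mm, about 0.2 kg, 5 flat ribs on its closed top. Cavity 35 mm deep; boss, if any, mid-cavity: 26 mm wide, 22 mm tall.
- pass_tray: Blue plastic tray fixed to the bench, 170 x 170 mm outside, open on top: floor 5 mm thick, rim 5 mm thick and 12 mm high over the bench. Origin under its centre at bench height, z up, x and y along its sides.
- reject_tray: Red plastic tray fixed to the bench, 170 x 170 mm outside, open on top: floor 5 mm thick, rim 5 mm thick and 12 mm high over the bench. Origin under its centre at bench height, z up, x and y along its sides.
- reel: White component reel lying flat on the bench beyond the covers, 100 mm across, 14 mm high; bystander. Origin under its centre.
- jar: Amber glass jar with a white cap, 56 mm across, 60 mm high, standing beyond the covers; bystander. Origin under its centre.
- brush: Small brush, 160 mm long, under 25 mm high, lying crosswise beyond the covers; bystander. Origin at the underside of its middle, x along its length.

How it is judged:
By the outcome, as a careful person would: the job done as asked, in the order asked, and still so for the second after the job is handed in, with the robot touching nothing.
It also fails if it takes over 72 s, if anything falls off the work surface, if the arm or the gripper's body presses on something with over 40 N, if the wrist force passes 120 N, or if a joint passes its speed limit or range.

## Working session

There is one attempt and no reset: what is moved stays moved. The work goes in short steps, Python scripts to look and compute and a tool call to move; the robot and the scene stay as the last step left them, time stands still between calls to the robot, and variables do not carry over. Pictures are saved under pics/ and viewed, and the job is handed in when it is done.

Besides the shell and the picture viewer there is one more tool, called after "Request:" as name(argument=value, ...) on one line, values as JSON. carry_out: Moves the arm, as the interface text tells. Its arguments: {"type":"object","properties":{"series":{"type":"array"},"force":{"type":"number"}},"required":["series"]}

```bash
ls; mkdir -p pics; python3 - <<'E'
from workcell import telemetry, imaging
import cv2,numpy as np
s=telemetry.observe();print(s)
for n in ["scene","top"]:
    p,d=imaging.grab_frame(n);cv2.imwrite(f"pics/{n}0.png",p);np.save(f"{n}0.npy",d)
    i=imaging.camera_info(n);print(n,i)
print(imaging.camera_info("wrist"))
E
```

```text
pics
{'clock': 0.0, 'qpos': array([ 1.176811  ,  0.52202671, -0.03630262,  1.60000114,  0.02119745,
        1.02107392, -0.11276361]), 'qd': array([-3.27771054e-04,  9.07321924e-04,  5.95248495e-04, -6.26767517e-05,
       -3.65330646e-04,  1.06614543e-03,  1.46302553e-03]), 'joint_efforts': array([-2.46531717e-04, -9.27133799e+01,  1.97943136e+00, -3.69948220e+01,
        1.78167096e-02,  7.87864759e-03, -4.24669861e-05]), 'position': array([ 0.19869633, -0.59222745,  0.23072055]), 'tool_rot': array([-3.14047193e+00,  8.93978477e-05,  3.23788851e-01]), 'force': array([-0.1723106 ,  0.32198774,  0.43898028]), 'moment': array([ 0.02030758, -0.00807444,  0.00451988]), 'grip_width': 0.08557214941978795}
scene {'mtx': array([[372.2522404 ,   0.        , 324.2366452 ],
       [  0.        , 372.2522404 , 197.89636777],
       [  0.        ,   0.        ,   1.        ]]), 'extrinsics': array([[-0.77994364,  0.51976354, -0.34861696,  0.93274322],
       [ 0.62580451,  0.64099239, -0.44440688,  0.37780158],
       [-0.00752568, -0.56477838, -0.8252083 ,  0.76181421],
       [ 0.        ,  0.
[... 282 characters left out ...]
      [-0.99983579,  0.01269937,  0.01292781,  0.00957915],
       [-0.01507612, -0.18705814, -0.98223315,  0.85343514],
       [ 0.        ,  0.        ,  0.        ,  1.        ]])}
{'mtx': array([[276.78031477,   0.        , 316.89503726],
       [  0.        , 276.78031477, 195.32300032],
       [  0.        ,   0.        ,   1.        ]]), 'hand_eye': array([[-6.94534838e-04, -9.52528520e-01, -3.04448577e-01,
         7.85352947e-02],
       [ 9.99999758e-01, -6.69467752e-04, -1.86722971e-04,
        -9.58811119e-04],
       [-2.59595488e-05, -3.04448633e-01,  9.52528755e-01,
        -1.42702790e-01],
       [ 0.00000000e+00,  0.00000000e+00,  0.00000000e+00,
         1.00000000e+00]])}
```

View pics/top0.png

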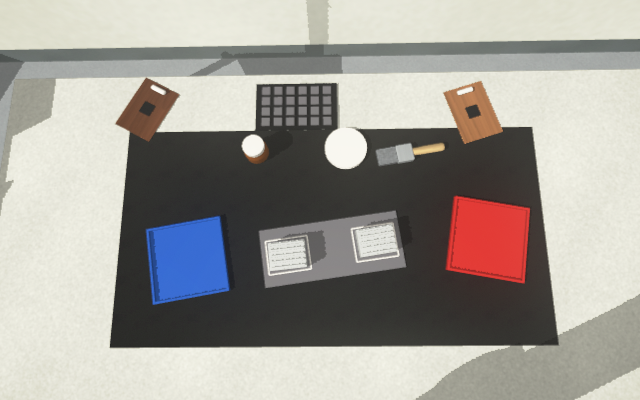

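View pics/scene0.png

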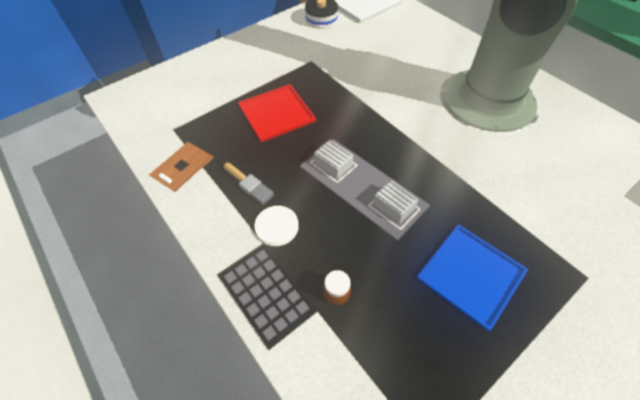

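The top view shows the blue tray near (188,260), the red tray near (488,240), and covers near (288,255) on the robot's left and (376,242) on its right. Next I measure them.

```bash
cat > h.py <<'E'
import numpy as np,cv2
from workcell import telemetry, imaging
from scipy.spatial.transform import Rotation as R
def tcp(s):
    T=np.eye(4);T[:3,:3]=R.from_euler('xyz',s['tool_rot']).as_matrix();T[:3,3]=s['position'];return T
def cast(uv,K,E,z):
    uv=np.atleast_2d(uv).astype(float)
    r=np.c_[(uv-[K[0,2],K[1,2]])/[K[0,0],K[1,1]],np.ones(len(uv))]@E[:3,:3].T
    t=(z-E[2,3])/r[:,2];return E[:3,3]+r*t[:,None]
def big(m,k=1):
    c,_=cv2.findContours(m.astype(np.uint8),cv2.RETR_EXTERNAL,cv2.CHAIN_APPROX_NONE)
    return sorted(c,key=cv2.contourArea)[::-1][:k]
def pts(d,K,E):
    v,u=np.mgrid[:d.shape[0],:d.shape[1]]
    P=np.stack([(u-K[0,2])/K[0,0]*d,(v-K[1,2])/K[1,1]*d,d],-1)
    return P@E[:3,:3].T+E[:3,3]
def rect(P):
    r=cv2.minAreaRect((P[:,:2]*1000).astype(np.float32));return np.round(r[0],1),np.round(r[1],1),round(r[2],1)
E
python3 - <<'E'
from h import *
for n in ["top","scene"]:
    p=cv2.imread(f"pics/{n}0.png").astype(int);d=np.load(f"{n}0.npy");i=imaging.camera_info(n);K,E=i['mtx'],i['extrinsics']
    b,g,r=p[...,0],p[...,1],p[...,2]
    W=pts(d,K,E)
    reg=(abs(W[...,0]-.6)<.3)&(abs(W[...,1])<.5)&(W[...,2]<.1)
    for nm,m in [("blue",(b>130)&(r<110)&reg),("red",(r>150)&(g<110)&reg)]:
        c=big(m)[0][:,0];print(n,nm,*rect(cast(c,K,E,.012)))
    m=(W[...,2]>.038)&(W[...,2]<.06)&reg&(d>0)
    for c in big(m,3):
        c=c[:,0]
        if len(c)<30: continue
        q=np.zeros(m.shape,np.uint8);cv2.drawContours(q,[c],-1,1,-1);Q=W[(q>0)&m]
        print(n,"cover",c.mean(0),*rect(cast(c,K,E,.049)),*rect(Q), np.median(Q[:,2]))
    m=(abs(b-r)<25)&(b>95)&reg&(W[...,0]<.68)
    c=big(m)[0][:,0];print(n,"pallet",c.mean(0),*rect(cast(c,K,E,.004)))
    m=(np.minimum(np.minimum(b,g),r)>215)&reg&(W[...,2]<.02)&(W[...,0]<.68)
    for c in big(cv2.morphologyEx(m.astype(np.uint8),cv2.MORPH_CLOSE,np.ones((3,3))),3):
        print(n,"outline",c[:,0].mean(0),*rect(cast(c[:,0],K,E,.004)))
E
```

```text
top blue [490.6 326.9] [170.3 171.2] 9.7
top red [ 529.5 -355.3] [173.  170.2] 79.5
top cover [286.792 254.752] [496.5  95.7] [59.7 79.7] 5.8 [496.8  96.1] [60.1 80. ] 5.9 0.045517315994666796
top cover [376.04  240.344] [525.2 -98.2] [59.7 79.9] 8.8 [525.8 -99.2] [60.  80.5] 9.0 0.0455233016607105
top cover [257.33333333 150.625     ] [730.8 164.8] [25.5 48.8] 37.4 [731.  164.2] [21.6 49. ] 40.2 0.05673526347432312
top pallet [336.26206897 246.11264368] [511.6  -0.7] [130.1 320.1] 7.8
top outline [548.04924242 238.86363636] [ 532.9 -494.2] [292.6  10.2] 0.1
top outline [114.31360947 263.5       ] [490.2 495.3] [376.5   8.2] 0.0
top outline [558.07692308 317.69230769] [ 355.1 -494.5] [62.8 10.3] 0.1
scene blue [490.9 324.7] [174.4 172. ] 9.8
scene red [ 531.8 -353.9] [182.6 173.4] 79.6
scene cover [395.98863636 197.56818182] [500.6  97.2] [63.5 80.6] 5.9 [496.9  94.2] [60.2 80.8] 5.8 0.04514433455515704
scene cover [333.90243902 154.5       ] [529.9 -95.7] [63.7 82.9] 8.7 [ 525.5 -100.8] [62.2 81.8] 9.0 0.04526674487279175
scene cover [337.70786517 281.38202247] [740.7 171.1] [54.7 48.5] 51.1 [741.6 172.7] [49.2 48.3] 29.8 0.058628340682495006
scene pallet [364.63837638 186.75645756] [512.   -5.5] [133.1 330.4] 7.9
scene outline [538.57894737 340.28571429] [484.3 494.4] [361.3  10.2] 0.0
scene outline [228.42857143  98.57142857] [ 611.1 -497.6] [11.8  4.6] 10.0
scene outline [219.33333333 103.33333333] [ 641.7 -495.2] [4.5 3. ] 60.3
```

```bash
cat >> h.py <<'E'
def pose(g,yaw,th,back=0.):
    """grasp point g (world), tool yaw deg, tilt deg; back = m withdrawn along tool"""
    T=np.eye(4);T[:3,:3]=(R.from_euler('z',yaw,degrees=True)*R.from_euler('x',np.pi)*R.from_euler('y',th,degrees=True)).as_matrix()
    T[:3,3]=np.array(g)+T[:3,2]*(.019-back);return T
def rel(T):
    D=np.linalg.inv(tcp(telemetry.observe()))@T
    rv=R.from_matrix(D[:3,:3]).as_rotvec();return np.round(np.r_[D[:3,3],rv],3).tolist(), 'rows>=%.1f'%max(np.linalg.norm(D[:3,3])/.0625,np.degrees(np.linalg.norm(rv))/10.7)
def loc(c,yaw,v,z,x=0):
    a=np.radians(yaw);return np.array([c[0]+x*np.cos(a)-v*np.sin(a),c[1]+x*np.sin(a)+v*np.cos(a),z])
E
python3 - <<'E'
from h import *
print(rel(pose([.48,-.15,.24],65,0)))
E
```

```text
([0.407, -0.33, 0.01, -0.001, -0.0, -0.811], 'rows>=8.4')
```

Request:
carry_out(series=[[0.1,-0.08,0,0,0,-0.15,0],[0.407,-0.33,0.01,0,0,-0.811,0],[0.407,-0.33,0.01,0,0,-0.811,0],[0.407,-0.33,0.01,0,0,-0.811,0],[0.407,-0.33,0.01,0,0,-0.811,0],[0.407,-0.33,0.01,0,0,-0.811,0],[0.407,-0.33,0.01,0,0,-0.811,0],[0.407,-0.33,0.01,0,0,-0.811,0],[0.407,-0.33,0.01,0,0,-0.811,0],[0.407,-0.33,0.01,0,0,-0.811,0]], force=60)

```text
clock: 1.35
position: [0.4803, -0.1484, 0.221]
tool_rot: [-3.141, -0.001, 1.138]
force: [-0.9, 0.5, 1.1]
grip_width: 0.0854
```

```bash
python3 - <<'E'
from h import *
s=telemetry.observe();print(s['position'],s['tool_rot'],s['qpos'])
g=loc((.4965,.0958),5.8,.012,.030)
print(rel(pose(g,95.8,-35,.13)))
E
```

```text
[ 0.480341   -0.14836885  0.22104164] [-3.14107370e+00 -5.34379150e-04  1.13799197e+00] [ 0.49143719  0.36230121 -0.39340908  1.91265553  0.1734846   0.89990398
 -0.42014011]
([0.294, -0.126, 0.1, -0.163, -0.597, -0.517], 'rows>=5.4')
```

Request:
carry_out(series=[[0.294,-0.126,0.1,-0.163,-0.597,-0.517,0],[0.294,-0.126,0.1,-0.163,-0.597,-0.517,0],[0.294,-0.126,0.1,-0.163,-0.597,-0.517,0],[0.294,-0.126,0.1,-0.163,-0.597,-0.517,0],[0.294,-0.126,0.1,-0.163,-0.597,-0.517,0],[0.294,-0.126,0.1,-0.163,-0.597,-0.517,0],[0.294,-0.126,0.1,-0.163,-0.597,-0.517,0],[0.294,-0.126,0.1,-0.163,-0.597,-0.517,0]])

```text
clock: 2.35
position: [0.4895, 0.1698, 0.1205]
tool_rot: [-3.14, 0.612, 1.67]
force: [0.2, -0.3, 0.1]
grip_width: 0.0852
```

```bash
python3 - <<'E'
from h import *
s=telemetry.observe();print(s['position'],s['tool_rot'],s['qpos'],s['force'])
g=loc((.4965,.0958),5.8,.012,.030)
print(pose(g,95.8,-35,.13)[:3,3])
print(rel(pose(g,95.8,-35,.13)))
print(rel(pose(g,95.8,-35,.0)))
p,d=imaging.grab_frame("wrist");cv2.imwrite("pics/w1.png",p)
E
```

```text
[0.48954739 0.16979375 0.1205179 ] [-3.13950884  0.61189663  1.67035689] [-0.47590729  0.71966727 -0.39477118  1.79670629  0.73626914  1.25493376
 -1.18829567] [ 0.17661827 -0.25230115  0.11669411]
[0.48885337 0.17107962 0.12092588]
([0.001, -0.001, -0.001, -0.003, 0.001, -0.001], 'rows>=0.0')
([0.001, -0.0, 0.129, -0.003, 0.001, -0.001], 'rows>=2.1')
```

View pics/w1.png

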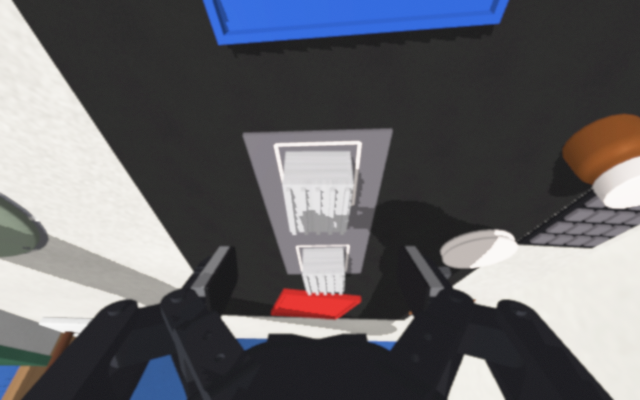

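Request:
carry_out(series=[[0.001,0,0.04,0,0,0,0],[0.001,0,0.08,0,0,0,0],[0.001,0,0.11,0,0,0,0],[0.001,0,0.125,0,0,0,0],[0.001,0,0.132,0,0,0,0],[0.001,0,0.132,0,0,0,60],[0.001,0,0.132,0,0,0,100],[0.001,0,0.132,0,0,0,160],[0.001,0,0.132,0,0,0,160],[0.001,0,0.132,0,0,0,160]], force=60)

```text
clock: 3.65
position: [0.4973, 0.0956, 0.0135]
tool_rot: [3.14, 0.611, 1.668]
force: [-1.5, 1.0, 6.5]
grip_width: 0.0592
```

```bash
python3 - <<'E'
from h import *
s=telemetry.observe();print(s['position'],s['tool_rot'],s['force'],s['grip_width'])
g=loc((.4965,.0958),5.8,.012,.030)
print(rel(pose(g,95.8,-35,.0)))
print(rel(pose(loc((.4965,.0958),5.8,.02,.130),95.8,-35)))
print(rel(pose(loc((.4965,.0958),5.8,.02,.130),95.8,55)))
p,d=imaging.grab_frame("wrist");cv2.imwrite("pics/w2.png",p)
E
```

```text
[0.49729896 0.09559291 0.01352348] [3.14045442 0.61141257 1.66844477] [-1.51707125  1.04225876  6.53495583] 0.059159081745916206
([0.001, -0.001, -0.002, -0.001, 0.001, -0.003], 'rows>=0.0')
([-0.05, -0.001, -0.088, -0.001, 0.001, -0.003], 'rows>=1.6')
([-0.031, -0.001, -0.107, 0.002, 1.571, -0.003], 'rows>=8.4')
```

View pics/w2.png

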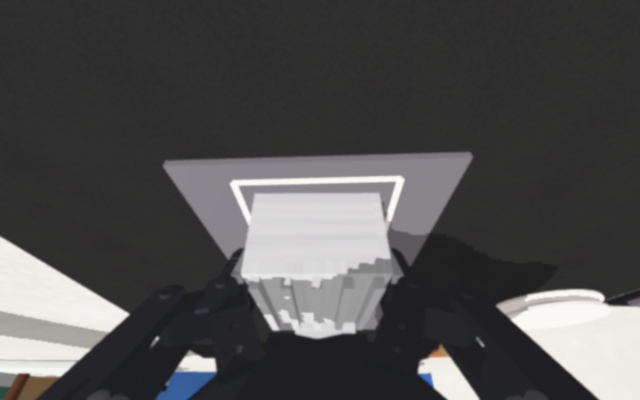

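Request:
carry_out(series=[[-0.01,0,-0.018,0,0,0,160],[-0.03,-0.001,-0.053,0,0,0,160],[-0.05,-0.001,-0.088,0,0,0,160],[-0.05,-0.001,-0.088,0,0,0,160]])

```text
clock: 4.2
position: [0.4962, 0.1057, 0.117]
tool_rot: [3.136, 0.609, 1.666]
force: [-0.4, 0.8, -2.4]
grip_width: 0.0591
```

```bash
python3 - <<'E'
from h import *
s=telemetry.observe();print(s['position'],s['tool_rot'],s['force'],s['grip_width'])
for th in (-23,-8,10,25,40,55):print(rel(pose(loc((.4965,.0958),5.8,.02,.130),95.8,th)))
p,d=imaging.grab_frame("scene");cv2.imwrite("pics/s3.png",p)
E
```

```text
[0.49615396 0.10571192 0.11696417] [3.13595419 0.60913134 1.66583718] [-0.36865451  0.82850268 -2.36509   ] 0.05907787616791567
([0.005, -0.001, 0.002, 0.003, 0.208, -0.005], 'rows>=1.1')
([0.009, -0.001, 0.0, 0.003, 0.47, -0.004], 'rows>=2.5')
([0.014, -0.001, -0.003, 0.004, 0.784, -0.004], 'rows>=4.2')
([0.017, -0.001, -0.007, 0.005, 1.045, -0.004], 'rows>=5.6')
([0.019, -0.001, -0.012, 0.005, 1.307, -0.003], 'rows>=7.0')
([0.02, -0.001, -0.016, 0.006, 1.569, -0.002], 'rows>=8.4')
```

View pics/s3.png

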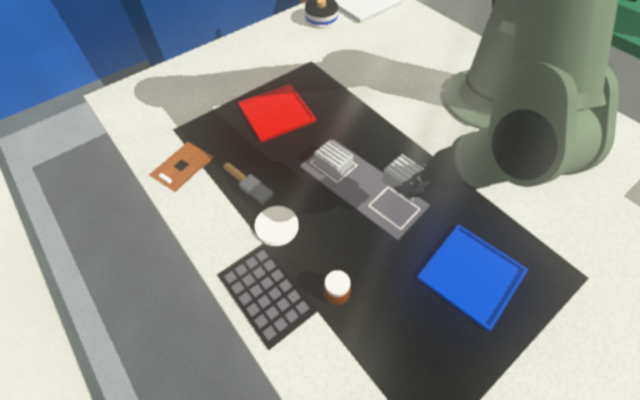

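The cover is lifted, seen at about (405,168) in the scene view. Now I turn it 90°.

Request:
carry_out(series=[[0.003,-0.001,0.001,0,0.15,0,160],[0.007,-0.001,0.001,0.003,0.31,-0.004,160],[0.009,-0.001,0,0.003,0.47,-0.004,160],[0.012,-0.001,-0.002,0.003,0.63,-0.004,160],[0.014,-0.001,-0.003,0.004,0.784,-0.004,160],[0.016,-0.001,-0.005,0.004,0.94,-0.004,160],[0.018,-0.001,-0.008,0.005,1.1,-0.004,160],[0.019,-0.001,-0.011,0.005,1.26,-0.003,160],[0.02,-0.001,-0.014,0.005,1.42,-0.002,160],[0.02,-0.001,-0.016,0.006,1.569,-0.002,160]])

```text
clock: 5.5
position: [0.4916, 0.129, 0.115]
tool_rot: [-3.133, -0.963, 1.662]
force: [-0.2, 1.4, -1.8]
grip_width: 0.0591
```

```bash
python3 - <<'E'
from h import *
s=telemetry.observe();print(s['position'],s['tool_rot'],s['qpos'],s['force'],s['grip_width'])
print(rel(pose(loc((.4965,.0958),5.8,.02,.130),95.8,55)))
p,d=imaging.grab_frame("scene");cv2.imwrite("pics/s4.png",p)
p,d=imaging.grab_frame("wrist");cv2.imwrite("pics/w4.png",p)
E
```

```text
[0.49162495 0.12901341 0.11499438] [-3.1327098  -0.96271034  1.66248039] [ 0.90897955  1.14508349 -1.15651692  1.92767644  0.05902016  0.69947586
  0.08981149] [-0.20047639  1.41147764 -1.78872483] 0.05908957925869657
([0.005, 0.001, -0.001, -0.001, -0.003, -0.005], 'rows>=0.1')
```

View pics/s4.png

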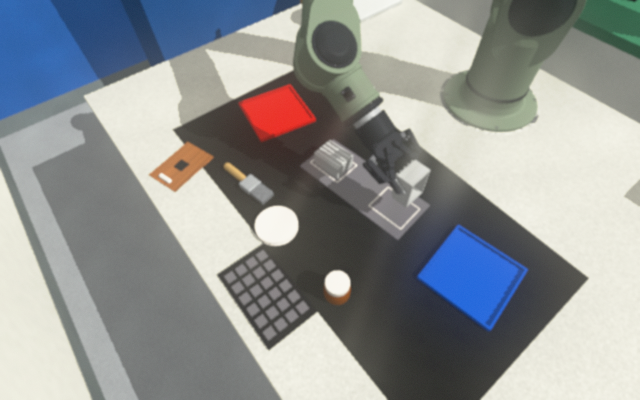

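View pics/w4.png

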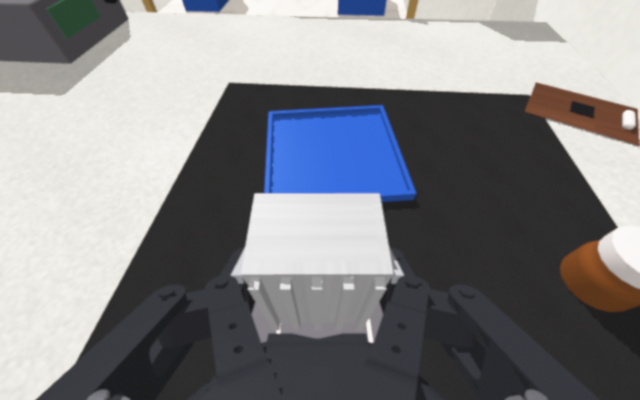

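The view shows the cover still firmly held, with its end wall at (318,230) in the wrist image. Next I lower it to stand on the pallet.

```bash
python3 - <<'E'
from h import *
for z in (.1,.075,.06,.057,.055,.053,.051):print(z,rel(pose(loc((.4965,.0958),5.8,.02,z),95.8,55)))
E
```

```text
0.1 ([-0.017, 0.003, 0.015, -0.002, -0.006, -0.013], 'rows>=0.4')
0.075 ([-0.038, 0.003, 0.03, -0.002, -0.006, -0.013], 'rows>=0.8')
0.06 ([-0.05, 0.003, 0.038, -0.002, -0.006, -0.013], 'rows>=1.0')
0.057 ([-0.053, 0.003, 0.04, -0.002, -0.006, -0.013], 'rows>=1.1')
0.055 ([-0.054, 0.003, 0.041, -0.002, -0.006, -0.013], 'rows>=1.1')
0.053 ([-0.056, 0.003, 0.042, -0.002, -0.006, -0.013], 'rows>=1.1')
0.051 ([-0.057, 0.003, 0.043, -0.002, -0.006, -0.013], 'rows>=1.2')
```

Request:
carry_out(series=[[-0.017,0.001,0.015,-0.002,-0.006,-0.013,160],[-0.038,0.003,0.03,-0.002,-0.006,-0.013,160],[-0.047,0.003,0.036,-0.002,-0.006,-0.013,160],[-0.051,0.003,0.039,-0.002,-0.006,-0.013,160],[-0.051,0.003,0.039,-0.002,-0.006,-0.013,160]])

```text
clock: 6.22
position: [0.494, 0.1327, 0.0512]
tool_rot: [3.129, -0.95, 1.688]
force: [0.4, 0.2, -1.2]
grip_width: 0.0598
```

```bash
python3 - <<'E'
from h import *
s=telemetry.observe();print(s['position'],s['tool_rot'],s['force'],s['moment'])
T=tcp(s);print("grasp",T[:3,3]-.019*T[:3,2])
for z in (.057,.055,.053,.051):print(z,rel(pose(loc((.4965,.0958),5.8,.02,z),95.8,55)))
p,d=imaging.grab_frame("scene");cv2.imwrite("pics/s5.png",cv2.resize(p[120:240,340:500],None,fx=5,fy=5,interpolation=cv2.INTER_CUBIC))
E
```

```text
[0.49402867 0.13268595 0.05123895] [ 3.12921344 -0.95008784  1.68804269] [ 0.35882387  0.20659755 -1.23868024] [-1.20152317e+00 -1.11899921e-01  1.14816472e-03]
grasp [0.49560295 0.11730986 0.06228873]
0.057 ([-0.005, -0.001, 0.002, -0.001, 0.01, 0.009], 'rows>=0.1')
0.055 ([-0.007, -0.001, 0.003, -0.001, 0.01, 0.009], 'rows>=0.1')
0.053 ([-0.008, -0.001, 0.004, -0.001, 0.01, 0.009], 'rows>=0.1')
0.051 ([-0.01, -0.001, 0.005, -0.001, 0.01, 0.009], 'rows>=0.2')
```

View pics/s5.png

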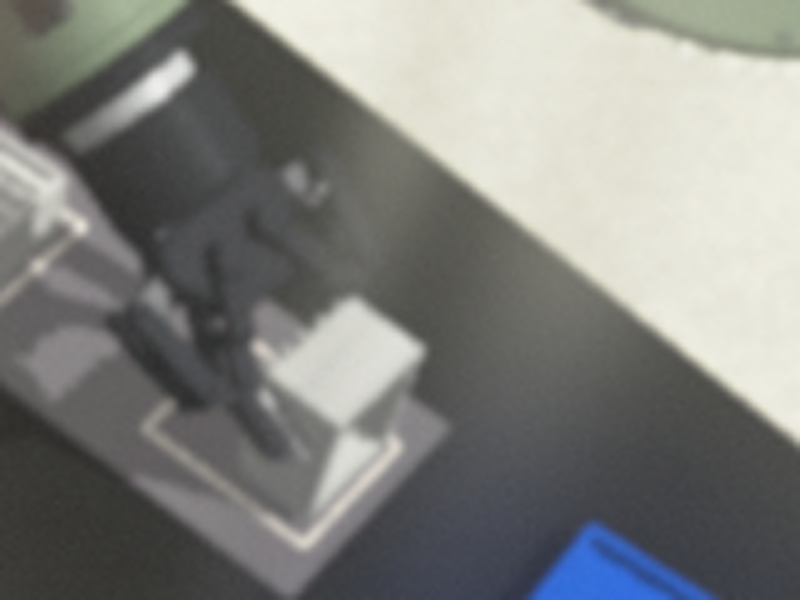

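Request:
carry_out(series=[[-0.005,-0.001,0.002,-0.001,0.01,0.009,160],[-0.007,-0.001,0.003,-0.001,0.01,0.009,160],[-0.007,-0.001,0.003,-0.001,0.01,0.009,160]])

```text
clock: 6.65
position: [0.4932, 0.1307, 0.0438]
tool_rot: [-3.141, -0.962, 1.67]
force: [-2.0, -2.4, 5.5]
grip_width: 0.0589
```

```bash
python3 - <<'E'
from h import *
s=telemetry.observe();print(s['position'],s['tool_rot'],s['force'],s['moment'])
T=tcp(s);print("grasp",T[:3,3]-.019*T[:3,2])
for z in (.057,.055,.053,.051):print(z,rel(pose(loc((.4965,.0958),5.8,.02,z),95.8,55)))
E
```

```text
[0.49320599 0.13069955 0.04377717] [-3.14050716 -0.96220649  1.6698119 ] [-1.99145698 -2.36810401  5.45350087] [-0.48815432  0.44369955  0.33983533]
grasp [0.49476751 0.11518931 0.05463967]
0.057 ([0.002, -0.0, -0.001, 0.001, -0.002, -0.001], 'rows>=0.0')
0.055 ([0.001, -0.0, 0.0, 0.001, -0.002, -0.001], 'rows>=0.0')
0.053 ([-0.001, -0.0, 0.001, 0.001, -0.002, -0.001], 'rows>=0.0')
0.051 ([-0.003, -0.0, 0.003, 0.001, -0.002, -0.001], 'rows>=0.1')
```

Contact is felt (about +7 N). I release slowly.

Request:
carry_out(series=[[0,0,0,0,0,0,110],[0,0,0,0,0,0,80],[0,0,0,0,0,0,40],[0,0,0,0,0,0,0],[0,0,0,0,0,0,0],[0,0,-0.02,0,0,0,0],[0,0,-0.06,0,0,0,0],[0,0,-0.11,0,0,0,0],[0,0,-0.15,0,0,0,0],[0,0,-0.15,0,0,0,0]])

```text
clock: 7.9
position: [0.5068, 0.006, 0.1301]
tool_rot: [3.139, -0.96, 1.669]
force: [-0.4, 0.5, -0.6]
grip_width: 0.0857
```

```bash
python3 - <<'E'
from h import *
s=telemetry.observe();print(s['position'],s['tool_rot'],s['force'],s['grip_width'])
for n in("scene","top"):
    p,d=imaging.grab_frame(n);np.save(n+"6.npy",d)
    i=imaging.camera_info(n);W=pts(d,i['mtx'],i['extrinsics'])
    m=(abs(W[...,0]-.495)<.06)&(abs(W[...,1]-.12)<.06)&(W[...,2]>.074)&(W[...,2]<.1)
    print(n,rect(W[m]),W[m][:,2].mean(),W[m][:,2].std(),m.sum())
    if n=="scene":cv2.imwrite("pics/s6.png",cv2.resize(p[120:240,340:500],None,fx=5,fy=5,interpolation=cv2.INTER_CUBIC))
E
```

```text
[0.50681229 0.00597675 0.13011355] [ 3.13903621 -0.95956088  1.66934484] [-0.38470368  0.51215406 -0.64080702] 0.08565282294764462
scene (array([493.1, 116. ]), array([63.4, 45.4]), 6.1) 0.08288563583959396 0.00219544383120887 478
top (array([494. , 117.4]), array([59.9, 45. ]), 5.8) 0.08437598209218054 0.0017096266179543712 610
```

View pics/s6.png

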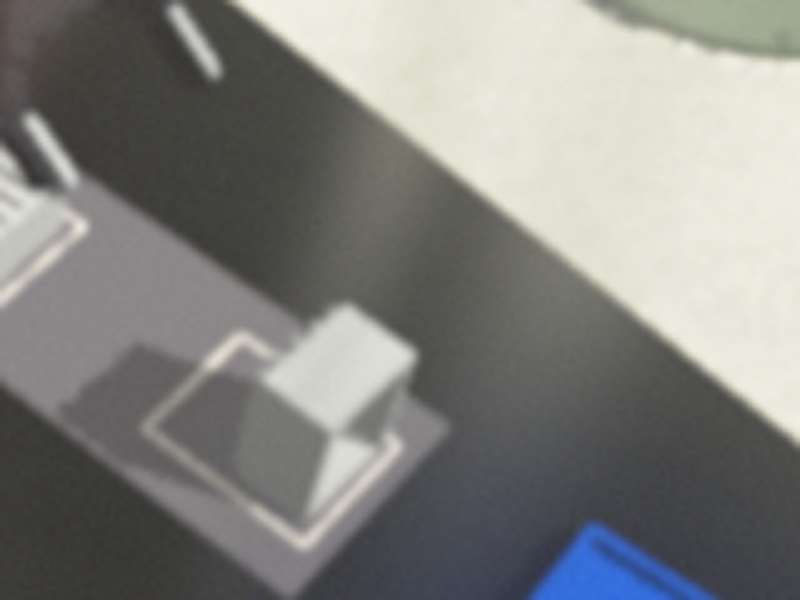

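The cover stands upright: top at z≈0.084, centre (0.494,0.117), and its dark opening faces the blue tray.

```bash
python3 - <<'E'
from h import *
c=(.494,.1172)
print(rel(pose(loc(c,5.8,-.06,.22),95.8,25)))
print(rel(pose(loc(c,5.8,.04,.22),95.8,-10)))
g=loc(c,5.8,.0055,.062)
print(rel(pose(g,95.8,-35,.13)))
E
```

```text
([0.093, -0.0, 0.005, 0.0, -0.525, -0.001], 'rows>=2.8')
([0.143, -0.0, 0.078, 0.0, -1.136, -0.001], 'rows>=6.1')
([0.122, -0.0, 0.133, -0.0, -1.572, -0.001], 'rows>=8.4')
```

Request:
carry_out(series=[[0.03,0,0.002,0,-0.16,0,0],[0.06,0,0.004,0,-0.33,0,0],[0.093,0,0.005,0,-0.5,0,0],[0.11,0,0.03,0,-0.68,0,0],[0.125,0,0.05,0,-0.86,0,0],[0.143,0,0.078,0,-1.03,0,0],[0.14,0,0.09,0,-1.2,0,0],[0.135,0,0.11,0,-1.38,0,0],[0.122,0,0.133,0,-1.57,0,0],[0.122,0,0.133,0,-1.57,0,0]])

```text
clock: 9.25
position: [0.4867, 0.1874, 0.1519]
tool_rot: [-3.136, 0.541, 1.676]
force: [-0.8, -1.6, 0.1]
grip_width: 0.0854
```

```bash
python3 - <<'E'
from h import *
c=(.494,.1172)
s=telemetry.observe();print(s['position'],s['tool_rot'],s['force'],s['qpos'])
g=loc(c,5.8,.0055,.062)
print(rel(pose(g,95.8,-35,.13)))
print(rel(pose(g,95.8,-35,.0)))
p,d=imaging.grab_frame("wrist");cv2.imwrite("pics/w7.png",p)
E
```

```text
[0.4866706  0.18737962 0.15191137] [-3.13594602  0.54124932  1.67615953] [-0.80746063 -1.57807542  0.06696281] [-0.34323258  0.68793614 -0.58965451  1.7755185   0.75251248  1.32619331
 -1.1921925 ]
([-0.002, 0.0, -0.0, -0.003, -0.07, 0.004], 'rows>=0.4')
([-0.011, 0.001, 0.13, -0.003, -0.07, 0.004], 'rows>=2.1')
```

View pics/w7.png

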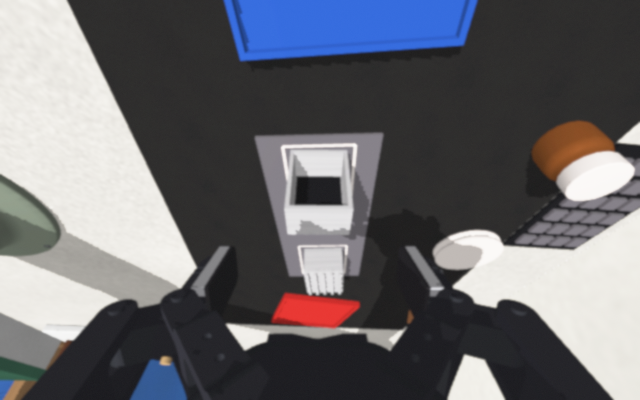

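The wrist view shows the open cavity around (320,190). It is dark and no copper is evident yet; I'll look again once it is open side up.

Request:
carry_out(series=[[-0.002,0,0.0,-0.003,-0.07,0.004,0],[-0.005,0,0.045,-0.003,-0.07,0.004,0],[-0.008,0.001,0.09,-0.003,-0.07,0.004,0],[-0.01,0.001,0.118,-0.003,-0.07,0.004,0],[-0.011,0.001,0.133,-0.003,-0.07,0.004,0],[-0.011,0.001,0.133,-0.003,-0.07,0.004,60],[-0.011,0.001,0.133,-0.003,-0.07,0.004,100],[-0.011,0.001,0.133,-0.003,-0.07,0.004,160],[-0.011,0.001,0.133,-0.003,-0.07,0.004,160],[-0.011,0.001,0.133,-0.003,-0.07,0.004,160]])

```text
clock: 10.55
position: [0.496, 0.1102, 0.0448]
tool_rot: [3.141, 0.604, 1.668]
force: [-1.3, 4.1, 6.5]
grip_width: 0.0594
```

```bash
python3 - <<'E'
from h import *
c=(.494,.1172)
s=telemetry.observe();print(s['position'],s['tool_rot'],s['force'],s['grip_width'])
g=loc(c,5.8,.0055,.062);print(rel(pose(g,95.8,-35,0)))
for th,z in ((-35,.10),(-35,.17),(-20,.17),(10,.17),(33,.17),(55,.17)):
  print(th,z,rel(pose(loc(c,5.8,.0055,z),95.8,th)))
p,d=imaging.grab_frame("wrist");cv2.imwrite("pics/w8.png",p)
E
```

```text
[0.49596544 0.11021022 0.04483339] [3.14063505 0.60430175 1.66845945] [-1.27810262  4.05285459  6.52708928] 0.05943072229700988
([0.001, -0.001, -0.002, -0.001, -0.007, -0.003], 'rows>=0.0')
-35 0.1 ([-0.021, -0.001, -0.034, -0.001, -0.007, -0.003], 'rows>=0.6')
-35 0.17 ([-0.061, -0.001, -0.091, -0.001, -0.007, -0.003], 'rows>=1.8')
-20 0.17 ([-0.056, -0.001, -0.092, -0.001, 0.255, -0.003], 'rows>=1.7')
10 0.17 ([-0.047, -0.001, -0.097, 0.0, 0.779, -0.003], 'rows>=4.2')
33 0.17 ([-0.043, -0.001, -0.103, 0.001, 1.18, -0.003], 'rows>=6.3')
55 0.17 ([-0.042, -0.001, -0.11, 0.001, 1.564, -0.003], 'rows>=8.4')
```

View pics/w8.png

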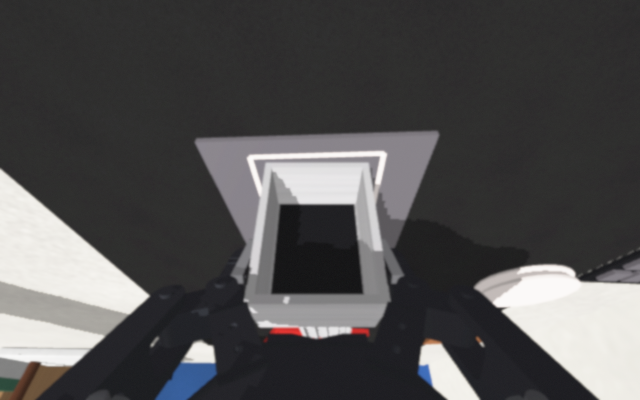

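The cavity at (318,250) appears empty, with a plain black floor. I lift and turn it open side up.

Request:
carry_out(series=[[-0.012,-0.001,-0.017,0,-0.007,0,160],[-0.035,-0.001,-0.055,0,-0.007,0,160],[-0.061,-0.001,-0.091,0,0.06,0,160],[-0.056,-0.001,-0.092,0,0.24,0,160],[-0.053,-0.001,-0.094,0,0.42,0,160],[-0.05,-0.001,-0.096,0,0.6,0,160],[-0.047,-0.001,-0.097,0,0.78,0,160],[-0.045,-0.001,-0.1,0,0.96,0,160],[-0.043,-0.001,-0.102,0,1.14,0,160],[-0.042,-0.001,-0.105,0,1.32,0,160]])

```text
clock: 11.85
position: [0.4928, 0.1335, 0.1562]
tool_rot: [3.137, -0.719, 1.671]
force: [-0.3, 0.9, -3.7]
grip_width: 0.0596
```

```bash
python3 - <<'E'
from h import *
c=(.494,.1172)
s=telemetry.observe();print(s['position'],s['tool_rot'],s['force'],s['grip_width'])
for th,z in ((55,.17),):
  print(th,z,rel(pose(loc(c,5.8,.0055,z),95.8,th)))
p,d=imaging.grab_frame("top");cv2.imwrite("pics/t9.png",cv2.resize(p[180:300,200:360],None,fx=5,fy=5))
p,d=imaging.grab_frame("wrist");cv2.imwrite("pics/w9.png",p)
E
```

```text
[0.49280464 0.13348745 0.15624283] [ 3.13741305 -0.71870375  1.67081152] [-0.33608081  0.92297098 -3.65555494] 0.05958364156746777
55 0.17 ([0.005, -0.0, 0.001, 0.005, 0.241, -0.0], 'rows>=1.3')
```

View pics/t9.png

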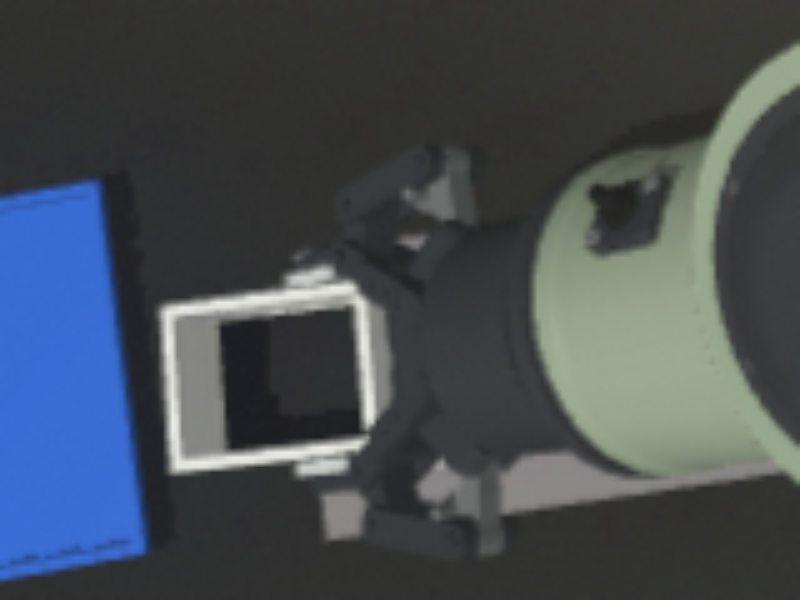

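View pics/w9.png

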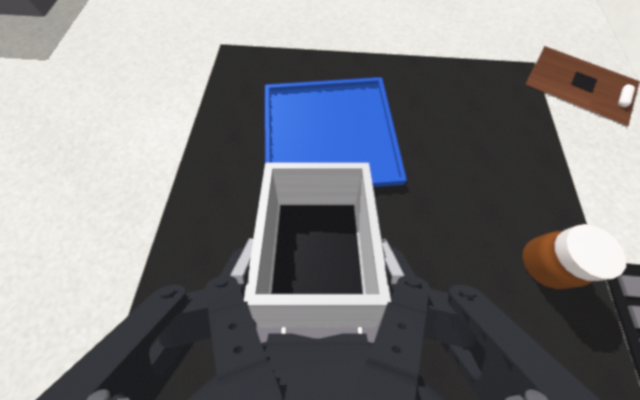

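Both views show the cavity empty with a plain dark floor, so there is no boss and this cover goes to the red tray.

```bash
python3 - <<'E'
from h import *
a=np.radians(70)
c=(.530,-.355);g=loc(c,-20,-.0165,.16)
print(g)
for f in (.25,.5,.75,1):
  q=np.array([.4934,.1227,.17])*(1-f)+g*f
  print(f,rel(pose(q,95.8-25.8*f,55.4)))
E
```

```text
[ 0.52435667 -0.37050493  0.16      ]
0.25 ([-0.084, -0.001, -0.08, -0.08, 0.243, 0.063], 'rows>=1.9')
0.5 ([-0.178, -0.003, -0.16, -0.165, 0.243, 0.138], 'rows>=3.8')
0.75 ([-0.273, -0.005, -0.241, -0.249, 0.242, 0.213], 'rows>=5.8')
1 ([-0.368, -0.007, -0.321, -0.334, 0.241, 0.288], 'rows>=7.8')
```

Request:
carry_out(series=[[-0.005,0,-0.01,-0.01,0.12,0.01,160],[-0.03,0,-0.032,-0.032,0.24,0.02,160],[-0.066,-0.001,-0.064,-0.064,0.243,0.05,160],[-0.11,-0.002,-0.102,-0.105,0.243,0.085,160],[-0.16,-0.003,-0.144,-0.149,0.243,0.124,160],[-0.21,-0.004,-0.187,-0.193,0.242,0.163,160],[-0.26,-0.005,-0.23,-0.237,0.242,0.203,160],[-0.305,-0.006,-0.267,-0.277,0.242,0.238,160],[-0.34,-0.006,-0.297,-0.309,0.241,0.266,160],[-0.368,-0.007,-0.321,-0.334,0.241,0.288,160]])

```text
clock: 13.2
position: [0.533, -0.3543, 0.1569]
tool_rot: [3.125, -0.958, 1.242]
force: [0.9, 0.6, -2.5]
grip_width: 0.0592
```

```bash
cat > chk.py <<'E'
from h import *
import sys
s=telemetry.observe();print(s['position'],s['tool_rot'],s['force'],s['qpos'])
cx,cy,yaw,lo,hi,tag=[float(x) for x in sys.argv[1:6]]+[sys.argv[6]]
p,d=imaging.grab_frame("top");i=imaging.camera_info("top");W=pts(d,i['mtx'],i['extrinsics'])
b,g,r=[p[...,k].astype(int) for k in range(3)]
m=(np.hypot(W[...,0]-cx,W[...,1]-cy)<.07)&(W[...,2]>lo)&(W[...,2]<hi)&(np.minimum(np.minimum(b,g),r)>150)
Q=W[m];A=np.c_[Q[:,0]-cx,Q[:,1]-cy,np.ones(len(Q))];k,*_=np.linalg.lstsq(A,Q[:,2],rcond=None)
for _ in range(3):
    e=abs(A@k-Q[:,2])<.003;k,*_=np.linalg.lstsq(A[e],Q[e,2],rcond=None)
print("rim plane",k,"n",e.sum(),"rect",rect(Q[e]))
u,v=np.argwhere(m)[:,1],np.argwhere(m)[:,0];x,y=int(u.mean())-80,int(v.mean())-60
cv2.imwrite(f"pics/{tag}.png",cv2.resize(p[max(y,0):y+120,max(x,0):x+160],None,fx=5,fy=5))
E
python3 chk.py .53 -.355 70 .16 .2 t10
python3 - <<'E'
from h import *
g=loc((.530,-.355),-20,-.0165,.16)
print(rel(pose(g,70,55.4)))
E
```

```text
[ 0.53303307 -0.35429703  0.15691974] [ 3.125009   -0.95777538  1.24162208] [ 0.93051863  0.56152432 -2.4959443 ] [ 1.39295978  1.21506302 -1.1184206   1.30244426  0.08656127  1.31641612
  0.21255475]
rim plane [-0.03890749 -0.01229332  0.17899323] n 167 rect (array([ 532.5, -351. ]), array([78. , 72.1]), 70.1)
([-0.005, -0.004, 0.005, 0.005, 0.011, 0.008], 'rows>=0.1')
```

View pics/t10.png

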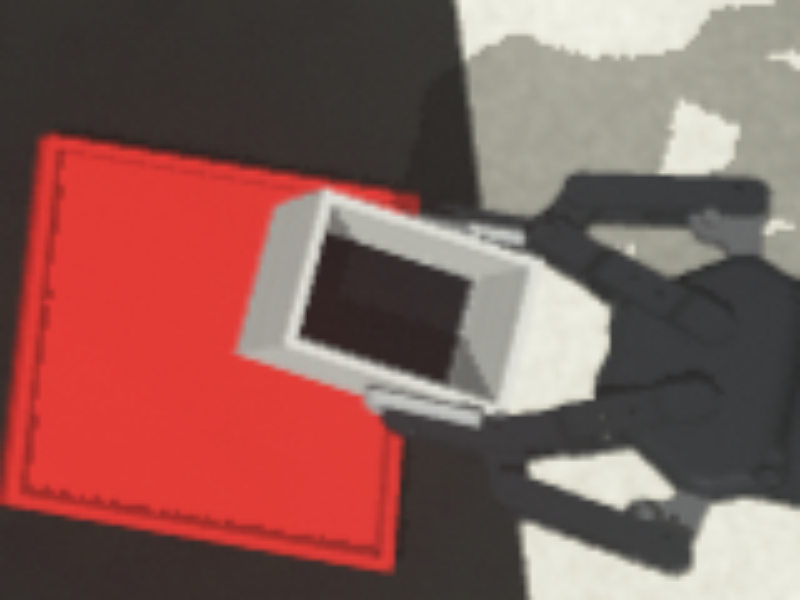

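Still an empty cavity above the red tray, and the offset in the image is parallax from height. I descend.

```bash
python3 - <<'E'
from h import *
for z in (.16,.10,.06,.045,.038,.034): print(z,rel(pose(loc((.530,-.355),-20,-.0165,z),70,55.4)))
E
```

```text
0.16 ([-0.005, -0.004, 0.005, 0.005, 0.011, 0.008], 'rows>=0.1')
0.1 ([-0.054, -0.005, 0.04, 0.005, 0.011, 0.008], 'rows>=1.1')
0.06 ([-0.087, -0.005, 0.063, 0.005, 0.011, 0.008], 'rows>=1.7')
0.045 ([-0.099, -0.005, 0.072, 0.005, 0.011, 0.008], 'rows>=2.0')
0.038 ([-0.105, -0.005, 0.076, 0.005, 0.011, 0.008], 'rows>=2.1')
0.034 ([-0.108, -0.005, 0.078, 0.005, 0.011, 0.008], 'rows>=2.1')
```

Request:
carry_out(series=[[-0.02,-0.004,0.015,0.005,0.011,0.008,160],[-0.054,-0.005,0.04,0.005,0.011,0.008,160],[-0.075,-0.005,0.054,0.005,0.011,0.008,160],[-0.09,-0.005,0.065,0.005,0.011,0.008,160],[-0.099,-0.005,0.072,0.005,0.011,0.008,160],[-0.102,-0.005,0.074,0.005,0.011,0.008,160],[-0.102,-0.005,0.074,0.005,0.011,0.008,160]])

```text
clock: 14.12
position: [0.5304, -0.3488, 0.0302]
tool_rot: [3.141, -0.973, 1.229]
force: [0.1, -0.5, -1.8]
grip_width: 0.0596
```

```bash
python3 chk.py .53 -.355 70 .045 .08 t11
python3 - <<'E'
from h import *
for z in (.042,.038,.034,.032,.03): print(z,rel(pose(loc((.530,-.355),-20,-.0165,z),70,55.4)))
p,d=imaging.grab_frame("scene");cv2.imwrite("pics/s11.png",cv2.resize(p[40:160,200:360],None,fx=5,fy=5))
E
```

```text
[ 0.5303842  -0.3487749   0.03022579] [ 3.14107585 -0.97301501  1.22858015] [ 0.1425165  -0.52955046 -1.78162085] [ 1.37095371  1.37792181 -1.05055239  1.28999393  0.15905005  1.23184142
  0.29785049]
rim plane [ 0.00907447 -0.00308653  0.05877498] n 257 rect (array([ 529.6, -347.1]), array([80.6, 72.3]), 70.6)
0.042 ([-0.003, 0.002, -0.006, -0.005, -0.006, 0.004], 'rows>=0.1')
0.038 ([-0.006, 0.002, -0.004, -0.005, -0.006, 0.004], 'rows>=0.1')
0.034 ([-0.01, 0.002, -0.002, -0.005, -0.006, 0.004], 'rows>=0.2')
0.032 ([-0.011, 0.002, -0.0, -0.005, -0.006, 0.004], 'rows>=0.2')
0.03 ([-0.013, 0.002, 0.001, -0.005, -0.006, 0.004], 'rows>=0.2')
```

View pics/s11.png

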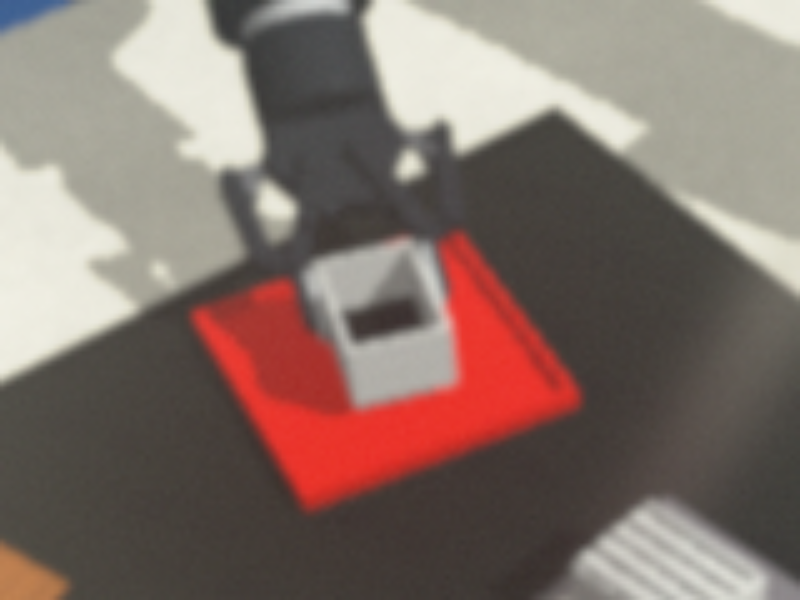

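View pics/t11.png

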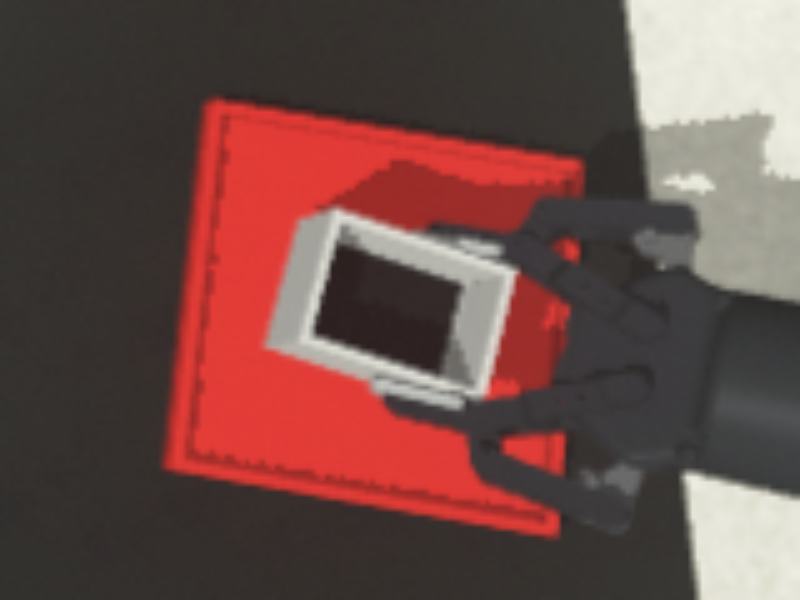

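The cover hovers 9 mm above the red floor, level. I creep down.

Request:
carry_out(series=[[-0.004,0.002,-0.005,-0.005,-0.003,0.004,160],[-0.007,0.002,-0.003,-0.005,-0.003,0.004,160],[-0.01,0.002,-0.002,-0.005,-0.003,0.004,160],[-0.01,0.002,-0.002,-0.005,-0.003,0.004,160]])

```text
clock: 14.72
position: [0.5295, -0.356, 0.0222]
tool_rot: [-3.14, -0.97, 1.22]
force: [-0.0, 0.2, -2.3]
grip_width: 0.0593
```

```bash
python3 chk.py .53 -.355 70 .04 .07 t12
python3 - <<'E'
from h import *
for z in (.036,.034,.032,.03,.028): print(z,rel(pose(loc((.530,-.355),-20,-.0165,z),70,55.4)))
E
```

```text
[ 0.52951206 -0.35600211  0.02217121] [-3.13957149 -0.9703861   1.22029584] [-0.04087058  0.23052335 -2.25777547] [ 1.37077951  1.38884621 -1.04380545  1.27286653  0.16363199  1.23685641
  0.30423253]
rim plane [ 0.00051216 -0.00326044  0.05099473] n 269 rect (array([ 528.3, -354.3]), array([81.1, 71.6]), 70.5)
0.036 ([0.002, 0.0, -0.001, -0.001, -0.003, -0.001], 'rows>=0.0')
0.034 ([0.001, 0.0, -0.0, -0.001, -0.003, -0.001], 'rows>=0.0')
0.032 ([-0.001, 0.0, 0.001, -0.001, -0.003, -0.001], 'rows>=0.0')
0.03 ([-0.003, 0.0, 0.002, -0.001, -0.003, -0.001], 'rows>=0.1')
0.028 ([-0.004, 0.0, 0.003, -0.001, -0.003, -0.001], 'rows>=0.1')
```

Request:
carry_out(series=[[-0.001,0,0.001,0,0,0,160],[-0.002,0,0.0015,0,0,0,160],[-0.002,0,0.0015,0,0,0,160]])

```text
clock: 15.15
position: [0.5298, -0.3559, 0.021]
tool_rot: [-3.141, -0.971, 1.222]
force: [-2.9, -0.5, 6.6]
grip_width: 0.0594
```

Contact. I release and withdraw.

Request:
carry_out(series=[[0,0,0,0,0,0,110],[0,0,0,0,0,0,80],[0,0,0,0,0,0,40],[0,0,0,0,0,0,0],[0,0,0,0,0,0,0],[0,0,-0.02,0,0,0,0],[0.01,0,-0.06,0,0,0,0],[0.04,0,-0.11,0,-0.1,0,0],[0.08,0,-0.15,0,-0.28,0,0],[0.12,0,-0.16,0,-0.46,0,0]])

```text
clock: 16.4
position: [0.5077, -0.4186, 0.2121]
tool_rot: [3.139, -0.504, 1.219]
force: [1.2, 0.4, 0.2]
grip_width: 0.0855
```

```bash
python3 chk.py .53 -.355 70 .04 .065 t13
python3 - <<'E'
from h import *
c=(.5255,-.0985);y=8.9
print(rel(pose(loc(c,y,-.08,.22),90,10)))
print(rel(pose(loc(c,y,.012,.030),90+y,-35,.13)))
E
```

```text
[ 0.50773233 -0.41860091  0.21211054] [ 3.13895853 -0.50374474  1.2187372 ] [1.17989247 0.37914779 0.15738401] [ 1.33105976  0.93520599 -1.01593384  1.31616982  0.26607801  1.31817779
  0.09445018]
rim plane [-0.00690656  0.00388742  0.05040166] n 265 rect (array([ 528.6, -354.9]), array([81.6, 60.5]), 70.0)
([0.196, -0.057, 0.127, 0.124, -0.314, -0.322], 'rows>=3.8')
([0.276, -0.131, 0.26, -0.019, -1.077, -0.524], 'rows>=6.4')
```

View pics/t13.png

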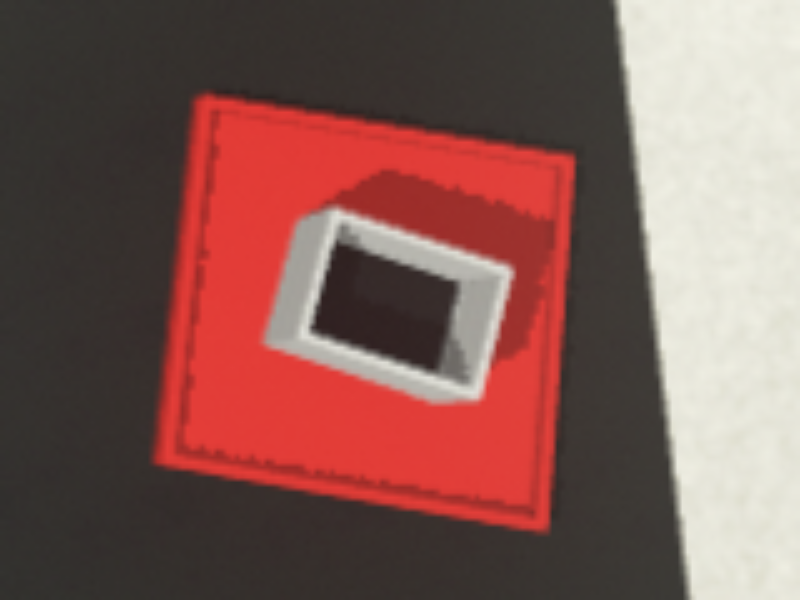

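The first cover lies flat: rim level at z≈0.050, centre (0.529,-0.355), empty cavity. On to the right cover.

Request:
carry_out(series=[[0.05,-0.014,0.03,0.03,-0.08,-0.08,0],[0.1,-0.028,0.064,0.06,-0.16,-0.16,0],[0.15,-0.043,0.095,0.09,-0.24,-0.24,0],[0.196,-0.057,0.127,0.124,-0.314,-0.322,0],[0.225,-0.08,0.16,0.08,-0.48,-0.38,0],[0.25,-0.1,0.2,0.04,-0.65,-0.43,0],[0.265,-0.115,0.23,0.0,-0.82,-0.48,0],[0.276,-0.131,0.25,-0.019,-0.98,-0.524,0],[0.276,-0.131,0.26,-0.019,-1.077,-0.524,0],[0.276,-0.131,0.26,-0.019,-1.077,-0.524,0]])

```text
clock: 17.7
position: [0.5103, -0.0239, 0.1169]
tool_rot: [-3.138, 0.593, 1.727]
force: [-0.2, -0.7, -0.3]
grip_width: 0.085
```

```bash
python3 - <<'E'
from h import *
s=telemetry.observe();print(s['position'],s['tool_rot'],s['force'],s['qpos'])
c=(.5255,-.0985);y=8.9
g=loc(c,y,.012,.030)
print(rel(pose(g,90+y,-35,.13)))
print(rel(pose(g,90+y,-35)))
p,d=imaging.grab_frame("wrist");cv2.imwrite("pics/w14.png",p)
E
```

```text
[ 0.51029824 -0.02391871  0.11686991] [-3.13786379  0.59348781  1.72659952] [-0.23944956 -0.72808129 -0.31798467] [ 0.05781369  0.68525043 -0.66689211  2.00669907  1.05852846  1.19128074
 -1.12790476]
([-0.003, 0.003, -0.003, -0.003, -0.017, 0.0], 'rows>=0.1')
([-0.005, 0.004, 0.127, -0.003, -0.017, 0.0], 'rows>=2.0')
```

View pics/w14.png

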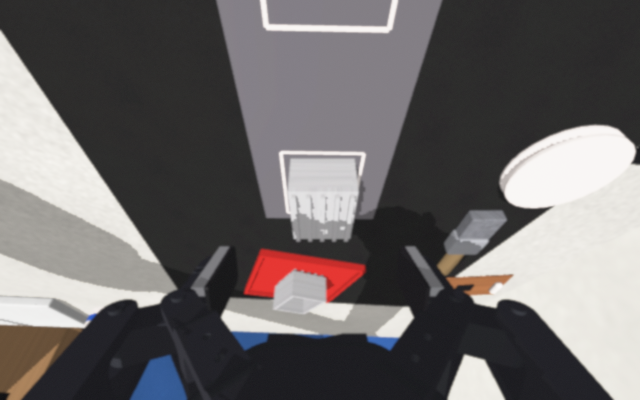

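The right cover is at (322,190), slightly right of jaw centre (318), which matches the 4 mm correction. Approach and grip.

Request:
carry_out(series=[[-0.003,0.003,0,-0.003,-0.017,0,0],[-0.004,0.003,0.04,-0.003,-0.017,0,0],[-0.005,0.004,0.08,-0.003,-0.017,0,0],[-0.005,0.004,0.11,-0.003,-0.017,0,0],[-0.005,0.004,0.13,-0.003,-0.017,0,0],[-0.005,0.004,0.13,-0.003,-0.017,0,60],[-0.005,0.004,0.13,-0.003,-0.017,0,100],[-0.005,0.004,0.13,-0.003,-0.017,0,160],[-0.005,0.004,0.13,-0.003,-0.017,0,160],[-0.005,0.004,0.13,-0.003,-0.017,0,160]])

```text
clock: 19.0
position: [0.5259, -0.1008, 0.0129]
tool_rot: [3.14, 0.607, 1.722]
force: [-1.9, 1.7, 8.1]
grip_width: 0.0591
```

```bash
python3 - <<'E'
from h import *
s=telemetry.observe();print(s['position'],s['tool_rot'],s['force'],s['grip_width'])
c=(.5255,-.0985);y=8.9
print(rel(pose(loc(c,y,.012,.03),90+y,-35)))
for th in (-35,-20,0,15,35,55):print(th,rel(pose(loc(c,y,.02,.13),90+y,th)))
E
```

```text
[ 0.52594507 -0.10076243  0.01293507] [3.14047505 0.60736321 1.72191372] [-1.93513109  1.71777837  8.11221346] 0.05914826062820675
([0.002, -0.0, -0.003, -0.001, -0.004, -0.003], 'rows>=0.1')
-35 ([-0.049, -0.0, -0.09, -0.001, -0.004, -0.003], 'rows>=1.6')
-20 ([-0.044, -0.0, -0.09, -0.001, 0.258, -0.004], 'rows>=1.6')
0 ([-0.038, -0.0, -0.093, -0.0, 0.607, -0.004], 'rows>=3.3')
15 ([-0.034, -0.0, -0.097, 0.0, 0.869, -0.004], 'rows>=4.7')
35 ([-0.031, -0.0, -0.102, 0.001, 1.218, -0.004], 'rows>=6.5')
55 ([-0.029, -0.0, -0.109, 0.002, 1.567, -0.004], 'rows>=8.4')
```

Request:
carry_out(series=[[-0.01,0,-0.018,0,0,0,160],[-0.03,0,-0.055,0,0,0,160],[-0.049,0,-0.09,0,0.02,0,160],[-0.044,0,-0.09,0,0.2,0,160],[-0.042,0,-0.091,0,0.38,0,160],[-0.038,0,-0.093,0,0.56,0,160],[-0.036,0,-0.096,0,0.74,0,160],[-0.034,0,-0.098,0,0.92,0,160],[-0.032,0,-0.101,0,1.1,0,160],[-0.031,0,-0.103,0,1.28,0,160]])

```text
clock: 20.25
position: [0.5209, -0.0689, 0.1154]
tool_rot: [3.139, -0.678, 1.723]
force: [-0.1, 1.0, -2.1]
grip_width: 0.0594
```

```bash
python3 - <<'E'
from h import *
s=telemetry.observe();print(s['position'],s['tool_rot'],s['force'],s['grip_width'],s['qpos'])
c=(.5255,-.0985);y=8.9
for th,z in ((55,.125),(55.2,.1),(55.2,.075),(55.2,.06),(55.2,.056)):print(th,z,rel(pose(loc(c,y,.02,z),90+y,th)))
E
```

```text
[ 0.52087346 -0.06885674  0.11535973] [ 3.13903743 -0.67812028  1.7228988 ] [-0.10980171  1.00803864 -2.06728656] 0.05939183486729474 [ 1.04143414  1.04647369 -1.12582095  1.71436276  0.286571    1.04781465
  0.09797485]
55 0.125 ([0.004, -0.0, 0.004, 0.005, 0.282, -0.002], 'rows>=1.5')
55.2 0.1 ([-0.012, -0.0, 0.024, 0.005, 0.285, -0.002], 'rows>=1.5')
55.2 0.075 ([-0.028, -0.0, 0.043, 0.005, 0.285, -0.002], 'rows>=1.5')
55.2 0.06 ([-0.037, -0.0, 0.055, 0.005, 0.285, -0.002], 'rows>=1.5')
55.2 0.056 ([-0.04, -0.0, 0.058, 0.005, 0.285, -0.002], 'rows>=1.5')
```

Request:
carry_out(series=[[0.004,0,0.003,0.003,0.14,0,160],[0.004,0,0.005,0.005,0.285,-0.002,160],[-0.006,0,0.017,0.005,0.285,-0.002,160],[-0.018,0,0.032,0.005,0.285,-0.002,160],[-0.03,0,0.046,0.005,0.285,-0.002,160],[-0.037,0,0.055,0.005,0.285,-0.002,160],[-0.038,0,0.056,0.005,0.285,-0.002,160],[-0.038,0,0.056,0.005,0.285,-0.002,160]])

```text
clock: 21.25
position: [0.52, -0.0629, 0.0474]
tool_rot: [-3.139, -0.958, 1.725]
force: [0.8, -0.1, -1.1]
grip_width: 0.0593
```

```bash
python3 - <<'E'
from h import *
s=telemetry.observe();print(s['position'],s['tool_rot'],s['force'],s['grip_width'])
T=tcp(s);print("grasp",T[:3,3]-.019*T[:3,2])
c=(.5255,-.0985);y=8.9
for th,z in ((55.2,.056),(55.2,.054),(55.2,.052),(55.2,.05)):print(th,z,rel(pose(loc(c,y,.02,z),90+y,th)))
E
```

```text
[ 0.51995189 -0.06293087  0.04741357] [-3.1388443  -0.9576656   1.72509005] [ 0.81160746 -0.09738716 -1.11209453] 0.05929914618085954
grasp [ 0.52239157 -0.07827735  0.05834671]
55.2 0.056 ([-0.002, -0.0, 0.001, -0.002, 0.006, -0.001], 'rows>=0.0')
55.2 0.054 ([-0.004, -0.0, 0.002, -0.002, 0.006, -0.001], 'rows>=0.1')
55.2 0.052 ([-0.005, -0.0, 0.003, -0.002, 0.006, -0.001], 'rows>=0.1')
55.2 0.05 ([-0.007, -0.0, 0.004, -0.002, 0.006, -0.001], 'rows>=0.1')
```

Request:
carry_out(series=[[-0.002,0,0.001,-0.002,0.006,-0.001,160],[-0.0035,0,0.002,-0.002,0.006,-0.001,160],[-0.005,0,0.003,-0.002,0.006,-0.001,160],[-0.005,0,0.003,-0.002,0.006,-0.001,160]])

```text
clock: 21.75
position: [0.5199, -0.0634, 0.042]
tool_rot: [3.142, -0.965, 1.726]
force: [-1.7, -3.5, 8.5]
grip_width: 0.0592
```

```bash
python3 - <<'E'
from h import *
s=telemetry.observe();print(s['position'],s['tool_rot'],s['force'],s['grip_width'])
T=tcp(s);print("grasp",T[:3,3]-.019*T[:3,2])
E
```

```text
[ 0.51987724 -0.0633954   0.04201009] [ 3.14153572 -0.96493134  1.72613144] [-1.72406992 -3.50796873  8.46531336] 0.05921018577367202
grasp [ 0.52229248 -0.07882571  0.05283009]
```

Contact at the predicted height. I release and withdraw.

Request:
carry_out(series=[[0,0,0,0,0,0,110],[0,0,0,0,0,0,80],[0,0,0,0,0,0,40],[0,0,0,0,0,0,0],[0,0,0,0,0,0,0],[0,0,-0.02,0,0,0,0],[0,0,-0.06,0,0,0,0],[0,0,-0.11,0,0,0,0],[0,0,-0.15,0,0,0,0],[0,0,-0.15,0,0,0,0]])

```text
clock: 23.0
position: [0.5398, -0.1874, 0.1278]
tool_rot: [3.139, -0.962, 1.725]
force: [-0.9, 0.5, -0.6]
grip_width: 0.0851
```

```bash
python3 - <<'E'
from h import *
s=telemetry.observe();print(s['position'],s['tool_rot'],s['force'],s['grip_width'])
for n in("scene","top"):
    p,d=imaging.grab_frame(n)
    i=imaging.camera_info(n);W=pts(d,i['mtx'],i['extrinsics'])
    m=(abs(W[...,0]-.52)<.06)&(abs(W[...,1]+.078)<.06)&(W[...,2]>.074)&(W[...,2]<.1)
    r=rect(W[m]);print(n,r,W[m][:,2].mean(),W[m][:,2].std(),m.sum())
    if n=="scene":cv2.imwrite("pics/s15.png",cv2.resize(p[100:220,280:440],None,fx=5,fy=5,interpolation=cv2.INTER_CUBIC))
c=r[0]/1000;y=8.9
print(rel(pose(loc(c,y,-.06,.22),90+y,25)))
print(rel(pose(loc(c,y,.04,.22),90+y,-10)))
print(rel(pose(loc(c,y,.0055,.062),90+y,-35,.13)))
E
```

```text
[ 0.53982924 -0.18737635  0.1278475 ] [ 3.13892849 -0.96203784  1.72498866] [-0.85336879  0.54079123 -0.5893028 ] 0.08513677855320427
scene (array([521.7, -78.4]), array([62. , 45.3]), 8.0) 0.08300730423153123 0.0022009703065675058 367
top (array([521.2, -77. ]), array([59.9, 45.3]), 8.9) 0.08445697826646105 0.0015580371673275654 595
([0.095, -0.001, 0.003, -0.0, -0.528, 0.0], 'rows>=2.8')
([0.145, -0.001, 0.077, -0.0, -1.139, 0.0], 'rows>=6.1')
([0.123, -0.001, 0.131, -0.0, -1.575, 0.0], 'rows>=8.4')
```

View pics/s15.png

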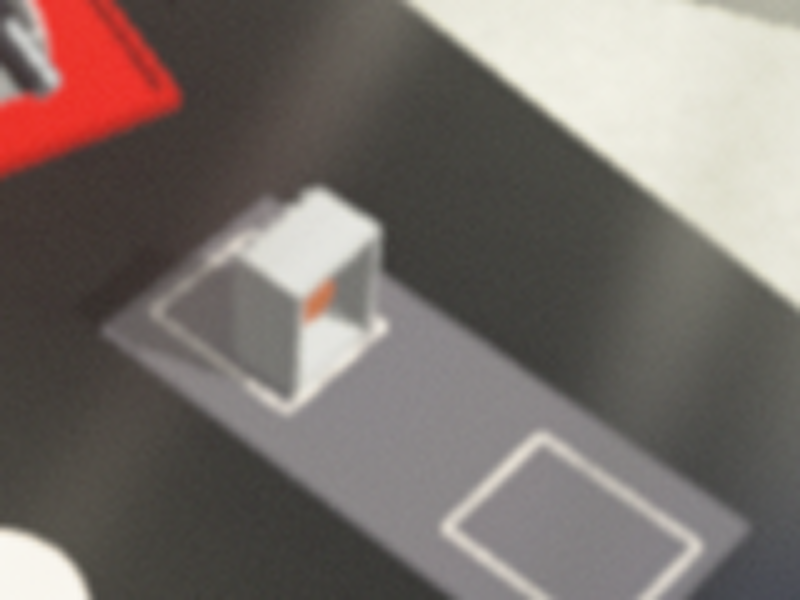

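The cover stands upright at (0.521,-0.077), and the copper boss shows at (320,300) in this crop, so this one goes to the blue tray.

Request:
carry_out(series=[[0.03,0,0.002,0,-0.16,0,0],[0.06,0,0.003,0,-0.33,0,0],[0.095,0,0.004,0,-0.5,0,0],[0.11,0,0.03,0,-0.68,0,0],[0.125,0,0.05,0,-0.86,0,0],[0.145,-0.001,0.077,0,-1.03,0,0],[0.14,-0.001,0.09,0,-1.2,0,0],[0.135,-0.001,0.11,0,-1.38,0,0],[0.123,-0.001,0.131,0,-1.575,0,0],[0.123,-0.001,0.131,0,-1.575,0,0]])

```text
clock: 24.35
position: [0.5092, -0.008, 0.1516]
tool_rot: [-3.139, 0.615, 1.732]
force: [0.2, -0.4, -0.2]
grip_width: 0.0855
```

```bash
python3 - <<'E'
from h import *
c=(.5212,-.077);y=8.9
s=telemetry.observe();print(s['position'],s['tool_rot'],s['force'],s['qpos'])
g=loc(c,y,.0055,.062)
print(rel(pose(g,90+y,-35,.13)))
print(rel(pose(g,90+y,-35,.0)))
p,d=imaging.grab_frame("wrist");cv2.imwrite("pics/w16.png",p)
E
```

```text
[ 0.5092381  -0.00800821  0.15157278] [-3.13947188  0.61485594  1.73205751] [ 0.22963456 -0.3861185  -0.22048879] [ 0.05204284  0.64520441 -0.71632351  1.98269363  1.01572595  1.26747387
 -1.10057146]
([-0.001, 0.001, -0.001, 0.001, 0.004, 0.005], 'rows>=0.0')
([-0.001, 0.001, 0.129, 0.001, 0.004, 0.005], 'rows>=2.1')
```

View pics/w16.png

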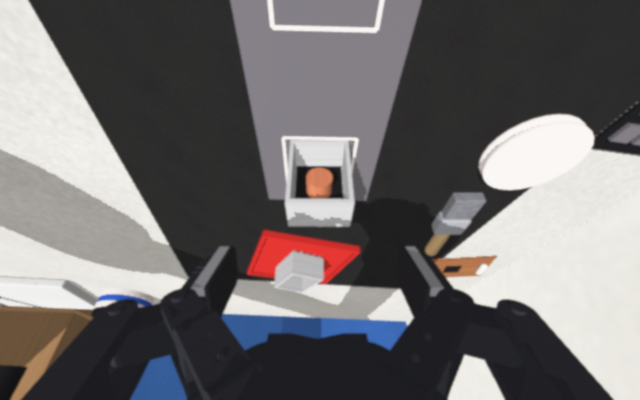

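The copper boss is plain at (320,182) and the cover is centred between the jaws. Gripping.

Request:
carry_out(series=[[-0.001,0.001,0.04,0,0.004,0.005,0],[-0.001,0.001,0.08,0,0.004,0.005,0],[-0.001,0.001,0.112,0,0.004,0.005,0],[-0.001,0.001,0.132,0,0.004,0.005,0],[-0.001,0.001,0.132,0,0.004,0.005,0],[-0.001,0.001,0.132,0,0.004,0.005,60],[-0.001,0.001,0.132,0,0.004,0.005,100],[-0.001,0.001,0.132,0,0.004,0.005,160],[-0.001,0.001,0.132,0,0.004,0.005,160],[-0.001,0.001,0.132,0,0.004,0.005,160]])

```text
clock: 25.65
position: [0.5234, -0.0844, 0.0463]
tool_rot: [3.137, 0.607, 1.72]
force: [-1.8, 3.2, 7.8]
grip_width: 0.0597
```

```bash
python3 - <<'E'
from h import *
c=(.5212,-.077);y=8.9
s=telemetry.observe();print(s['position'],s['tool_rot'],s['force'],s['grip_width'])
g=loc(c,y,.0055,.062);print(rel(pose(g,90+y,-35,0)))
for th,z in ((-35,.10),(-35,.17),(-20,.17),(10,.17),(33,.17),(55,.17)):
  print(th,z,rel(pose(loc(c,y,.0055,z),90+y,th)))
E
```

```text
[ 0.52343918 -0.08443582  0.04631461] [3.13706519 0.60679651 1.7203654 ] [-1.77274436  3.1716761   7.75193273] 0.05966059769217546
([0.002, -0.001, -0.001, 0.001, -0.004, -0.005], 'rows>=0.0')
-35 0.1 ([-0.02, -0.001, -0.033, 0.001, -0.004, -0.005], 'rows>=0.6')
-35 0.17 ([-0.06, -0.001, -0.09, 0.001, -0.004, -0.005], 'rows>=1.7')
-20 0.17 ([-0.055, -0.001, -0.091, 0.002, 0.258, -0.005], 'rows>=1.7')
10 0.17 ([-0.046, -0.001, -0.096, 0.003, 0.781, -0.004], 'rows>=4.2')
33 0.17 ([-0.042, -0.001, -0.102, 0.004, 1.183, -0.003], 'rows>=6.3')
55 0.17 ([-0.041, -0.001, -0.109, 0.005, 1.567, -0.003], 'rows>=8.4')
```

Request:
carry_out(series=[[-0.012,-0.001,-0.017,0,-0.004,0,160],[-0.035,-0.001,-0.055,0,-0.004,0,160],[-0.06,-0.001,-0.09,0,0.06,0,160],[-0.055,-0.001,-0.091,0,0.24,0,160],[-0.052,-0.001,-0.093,0,0.42,0,160],[-0.049,-0.001,-0.095,0,0.6,0,160],[-0.046,-0.001,-0.096,0,0.78,0,160],[-0.044,-0.001,-0.099,0,0.96,0,160],[-0.042,-0.001,-0.101,0,1.14,0,160],[-0.041,-0.001,-0.105,0,1.32,0,160]])

```text
clock: 26.9
position: [0.5183, -0.06, 0.1561]
tool_rot: [3.135, -0.718, 1.726]
force: [0.7, 0.6, -1.4]
grip_width: 0.0591
```

```bash
python3 - <<'E'
from h import *
s=telemetry.observe();print(s['position'],s['tool_rot'],s['force'],s['grip_width'],s['qpos'])
T=tcp(s);q0=T[:3,3]-.019*T[:3,2];print(q0)
Y=99.8
g=loc((.4905,.326),Y-90,-.018,.16)
for f in (.1,.3,.5,.7,.9,1):
  q=q0*(1-f)+g*f
  print(f,rel(pose(q,98.6+(Y-98.6)*f,55.2)))
p,d=imaging.grab_frame("top");cv2.imwrite("pics/t17.png",cv2.resize(p[180:300,300:460],None,fx=5,fy=5))
E
```

```text
[ 0.51828173 -0.05999676  0.15607559] [ 3.13519208 -0.71801646  1.72552235] [ 0.73030192  0.63448488 -1.3946734 ] 0.05910545679731714 [ 1.05822215  1.00377794 -1.15502945  1.70689972  0.20889673  1.09091938
  0.11502385]
[ 0.5200879  -0.07236587  0.17038443]
0.1 ([0.033, 0.003, 0.025, 0.004, 0.245, 0.002], 'rows>=1.3')
0.3 ([0.088, 0.009, 0.077, 0.008, 0.245, -0.0], 'rows>=1.9')
0.5 ([0.144, 0.015, 0.128, 0.011, 0.245, -0.003], 'rows>=3.1')
0.7 ([0.2, 0.021, 0.18, 0.014, 0.245, -0.006], 'rows>=4.3')
0.9 ([0.256, 0.027, 0.232, 0.017, 0.245, -0.009], 'rows>=5.5')
1 ([0.284, 0.03, 0.258, 0.019, 0.245, -0.01], 'rows>=6.2')
```

View pics/t17.png

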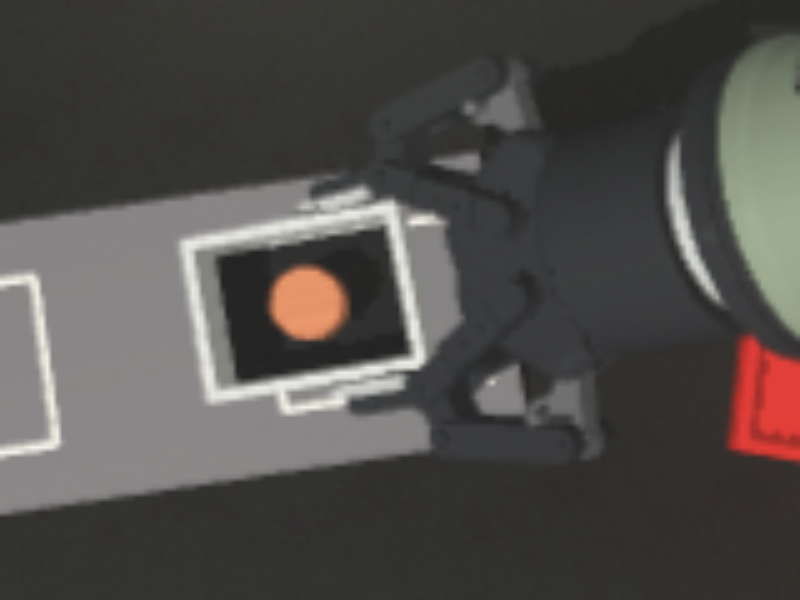

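The round copper boss is confirmed at (308,302). I carry this cover to the blue tray.

Request:
carry_out(series=[[0.01,0,0.005,0,0.12,0,160],[0.03,0.003,0.024,0.004,0.245,0,160],[0.06,0.006,0.05,0.006,0.245,0,160],[0.1,0.01,0.088,0.008,0.245,0,160],[0.144,0.015,0.128,0.011,0.245,-0.003,160],[0.186,0.019,0.167,0.013,0.245,-0.005,160],[0.225,0.023,0.204,0.015,0.245,-0.007,160],[0.256,0.027,0.232,0.017,0.245,-0.009,160],[0.276,0.029,0.25,0.018,0.245,-0.01,160],[0.284,0.03,0.258,0.019,0.245,-0.01,160]])

```text
clock: 28.2
position: [0.489, 0.3258, 0.1461]
tool_rot: [-3.139, -0.957, 1.743]
force: [-0.6, -0.9, -1.7]
grip_width: 0.0589
```

```bash
python3 chk.py .4905 .326 99.8 .165 .2 t18; python3 - <<'E'
from h import *
for z in (.16,.10,.06,.045,.041): print(z,rel(pose(loc((.4905,.326),9.8,-.018,z),99.8,55.2)))
E
```

```text
[0.48895699 0.32577378 0.14608625] [-3.13851119 -0.95729728  1.74291298] [-0.64966008 -0.92658916 -1.723129  ] [ 0.55124216  1.10308274 -1.20062021  1.92174506  0.06299856  0.49045347
 -0.13137923]
rim plane [-0.00616828 -0.00965991  0.17589292] n 327 rect (array([488.4, 328.2]), array([71.6, 80.8]), 9.7)
0.16 ([0.001, 0.001, -0.004, -0.004, 0.006, 0.001], 'rows>=0.1')
0.1 ([-0.048, 0.002, 0.03, -0.004, 0.006, 0.001], 'rows>=0.9')
0.06 ([-0.081, 0.002, 0.053, -0.004, 0.006, 0.001], 'rows>=1.6')
0.045 ([-0.093, 0.002, 0.062, -0.004, 0.006, 0.001], 'rows>=1.8')
0.041 ([-0.096, 0.002, 0.064, -0.004, 0.006, 0.001], 'rows>=1.9')
```

View pics/t18.png

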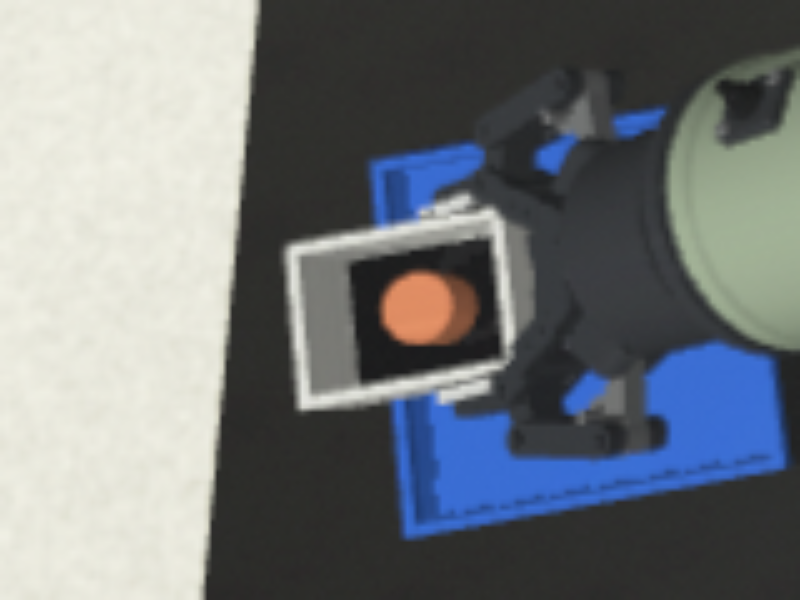

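The cover with its boss is above the blue tray, measured at (0.488,0.328). I descend.

Request:
carry_out(series=[[-0.018,0.001,0.008,-0.004,0.006,0.001,160],[-0.048,0.002,0.03,-0.004,0.006,0.001,160],[-0.069,0.002,0.045,-0.004,0.006,0.001,160],[-0.085,0.002,0.056,-0.004,0.006,0.001,160],[-0.094,0.002,0.063,-0.004,0.006,0.001,160],[-0.096,0.002,0.064,-0.004,0.006,0.001,160],[-0.096,0.002,0.064,-0.004,0.006,0.001,160]])

```text
clock: 29.12
position: [0.4923, 0.3218, 0.031]
tool_rot: [-3.141, -0.964, 1.738]
force: [-0.2, -0.1, -2.1]
grip_width: 0.0595
```

```bash
python3 chk.py .4905 .326 99.8 .045 .075 t19; python3 - <<'E'
from h import *
for z in (.041,.037,.034,.032,.030,.028): print(z,rel(pose(loc((.4905,.326),9.8,-.018,z),99.8,55.2)))
E
```

```text
[0.49225852 0.32175429 0.03098263] [-3.14075642 -0.96418465  1.73811587] [-0.19166962 -0.08476652 -2.05903903] [ 0.51381439  1.29072428 -1.08321714  1.89713187  0.1536648   0.39404204
 -0.03644749]
rim plane [-0.00231773 -0.00281502  0.0605859 ] n 245 rect (array([491.2, 324. ]), array([71.7, 80.5]), 10.5)
0.041 ([0.0, -0.001, 0.002, 0.002, -0.001, -0.002], 'rows>=0.0')
0.037 ([-0.003, -0.001, 0.005, 0.002, -0.001, -0.002], 'rows>=0.1')
0.034 ([-0.005, -0.001, 0.006, 0.002, -0.001, -0.002], 'rows>=0.1')
0.032 ([-0.007, -0.001, 0.007, 0.002, -0.001, -0.002], 'rows>=0.2')
0.03 ([-0.009, -0.001, 0.009, 0.002, -0.001, -0.002], 'rows>=0.2')
0.028 ([-0.01, -0.001, 0.01, 0.002, -0.001, -0.002], 'rows>=0.2')
```

View pics/t19.png

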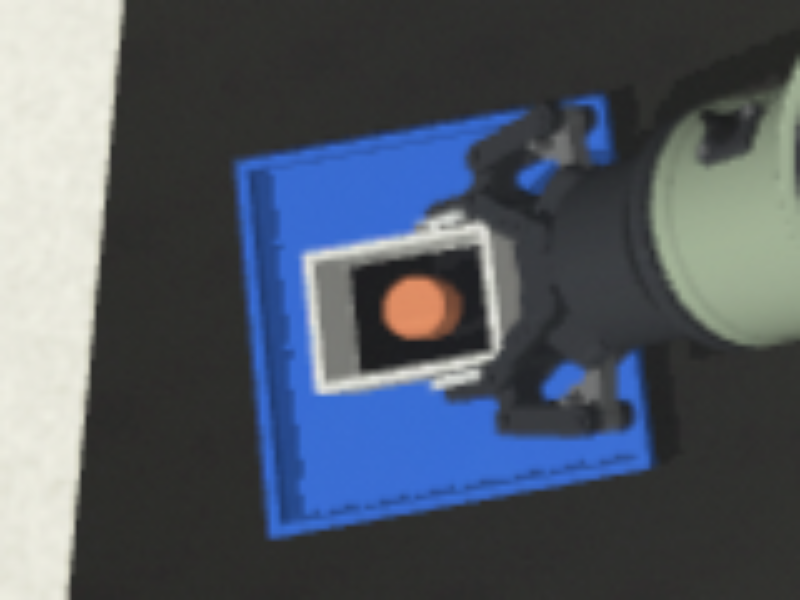

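The rim is level and about 10 mm too high. I creep down.

Request:
carry_out(series=[[-0.002,-0.001,0.003,0.002,-0.001,-0.002,160],[-0.0045,-0.001,0.0055,0.002,-0.001,-0.002,160],[-0.006,-0.001,0.0065,0.002,-0.001,-0.002,160],[-0.006,-0.001,0.0065,0.002,-0.001,-0.002,160]])

```text
clock: 29.68
position: [0.4906, 0.3235, 0.0217]
tool_rot: [-3.14, -0.963, 1.741]
force: [0.1, 0.9, -2.0]
grip_width: 0.0594
```

```bash
python3 chk.py .4905 .326 99.8 .04 .065 t20; python3 - <<'E'
from h import *
for z in (.034,.032,.030,.028): print(z,rel(pose(loc((.4905,.326),9.8,-.018,z),99.8,55.2)))
E
```

```text
[0.49064778 0.32348756 0.02172304] [-3.14020183 -0.96312382  1.74054792] [ 0.05812036  0.94686844 -1.99113599] [ 0.50665348  1.30453804 -1.07381466  1.89429505  0.16061425  0.3863172
 -0.03046066]
rim plane [ 0.00184368 -0.01036491  0.05142789] n 245 rect (array([490.4, 326. ]), array([71.1, 80.9]), 9.3)
0.034 ([0.001, 0.0, -0.001, -0.0, 0.0, -0.001], 'rows>=0.0')
0.032 ([-0.001, 0.0, 0.0, -0.0, 0.0, -0.001], 'rows>=0.0')
0.03 ([-0.002, 0.0, 0.002, -0.0, 0.0, -0.001], 'rows>=0.0')
0.028 ([-0.004, 0.0, 0.003, -0.0, 0.0, -0.001], 'rows>=0.1')
```

Request:
carry_out(series=[[-0.001,0,0.0005,0,0,0,160],[-0.002,0,0.0015,0,0,0,160],[-0.002,0,0.0015,0,0,0,160]])

```text
clock: 30.1
position: [0.4908, 0.3239, 0.0205]
tool_rot: [3.141, -0.964, 1.742]
force: [-1.5, -7.3, 14.6]
grip_width: 0.0592
```

Contact (about 16 N, well inside limits). I release and withdraw.

Request:
carry_out(series=[[0,0,0,0,0,0,110],[0,0,0,0,0,0,80],[0,0,0,0,0,0,40],[0,0,0,0,0,0,0],[0,0,0,0,0,0,0],[0,0,-0.02,0,0,0,0],[0.01,0,-0.06,0,0,0,0],[0.04,0,-0.11,0,-0.1,0,0],[0.08,0,-0.15,0,-0.28,0,0],[0.12,0,-0.16,0,-0.46,0,0]])

```text
clock: 31.35
position: [0.5038, 0.2555, 0.195]
tool_rot: [-3.135, -0.592, 1.738]
force: [0.1, -0.3, -0.5]
grip_width: 0.0855
```

```bash
python3 chk.py .4905 .326 99.8 .04 .065 t21;python3 chk.py .53 -.355 70 .04 .065 t21r; python3 - <<'E'
from h import *
p,d=imaging.grab_frame("top");cv2.imwrite("pics/t22.png",p)
q=cv2.imread("pics/top0.png");print("bystander diff",np.abs(p[125:175,235:460].astype(int)-q[125:175,235:460]).mean())
E
```

```text
[0.50381618 0.25548735 0.19498952] [-3.13455876 -0.59150595  1.73768533] [ 0.06134527 -0.26696518 -0.5189133 ] [ 0.47888894  0.74399025 -1.07347546  1.86716745  0.09683671  0.70969851
 -0.30586214]
rim plane [ 0.00405203 -0.00388329  0.05057737] n 145 rect (array([488.2, 336.3]), array([60.5, 59.3]), 11.3)
[0.50385363 0.26197962 0.20436218] [ 3.13300121 -0.58454744  1.75347506] [-1.45914786  9.06639913 13.00176876] [ 0.46975792  0.7257567  -1.07993412  1.86271056  0.09560644  0.71363915
 -0.31260762]
rim plane [-0.00582852  0.00508246  0.05020632] n 257 rect (array([ 528.7, -354.6]), array([80.3, 60.7]), 70.4)
bystander diff 19.851022222222223
```

View pics/t22.png

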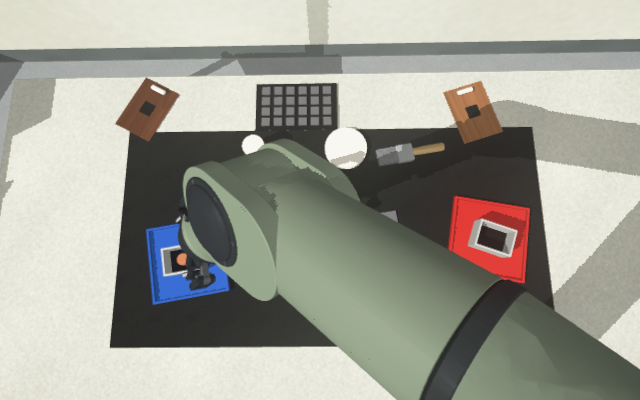

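The boss cover sits in the blue tray at (180,260). A transient 13 N reading was probably braking, so I check that and then move the arm clear for a final look.

```bash
python3 - <<'E'
from h import *
s=telemetry.observe();print(s['position'],s['force'],s['moment'])
print(rel(pose([.46,.08,.30],95,0)))
E
```

```text
[0.50329583 0.2593176  0.19746218] [-0.77117604 -0.42829252 -1.80456252] [-0.60867931 -0.02648876  0.01121051]
([-0.093, -0.074, -0.164, -0.025, -0.592, 0.089], 'rows>=3.2')
```

Request:
carry_out(series=[[0.01,-0.005,-0.03,0,-0.05,0.01,0],[0.0,-0.02,-0.07,-0.005,-0.15,0.03,0],[-0.03,-0.035,-0.1,-0.01,-0.3,0.05,0],[-0.06,-0.055,-0.13,-0.02,-0.45,0.07,0],[-0.093,-0.074,-0.164,-0.025,-0.592,0.089,0],[-0.093,-0.074,-0.164,-0.025,-0.592,0.089,0],[-0.093,-0.074,-0.164,-0.025,-0.592,0.089,0]])

```text
clock: 32.38
position: [0.4598, 0.0787, 0.2765]
tool_rot: [-3.132, -0.005, 1.655]
force: [-0.0, 0.5, -0.2]
grip_width: 0.0856
```

```bash
python3 chk.py .4905 .326 99.8 .04 .065 t23; python3 - <<'E'
from h import *
p,d=imaging.grab_frame("top");cv2.imwrite("pics/t24.png",p)
p,d=imaging.grab_frame("scene");cv2.imwrite("pics/s24.png",p)
a,b=[cv2.cvtColor(x,cv2.COLOR_BGR2GRAY)[140:310,215:365].astype(int) for x in (p,cv2.imread("pics/scene0.png"))]
print(np.abs(a-b).mean(),(np.abs(a-b)>40).mean())
print(telemetry.observe()['force'],telemetry.observe()['qd'].round(3))
E
```

```text
[0.45983266 0.07865638 0.27650687] [-3.13174242 -0.0053775   1.65476623] [-0.04745876  0.45859623 -0.24332888] [ 0.45714594  0.32925775 -0.92592507  1.90411512  0.29072421  1.06094835
 -0.50499447]
rim plane [0. 0. 0.] n 0 rect (array([0., 0.]), array([0., 0.]), 0.0)
3.491607843137255 0.02372549019607843
[ 0.57564919  0.58542114 -1.11010589] [-0.005 -0.006  0.002 -0.001  0.004  0.    -0.001]chk.py:12: RuntimeWarning: Mean of empty slice.
  u,v=np.argwhere(m)[:,1],np.argwhere(m)[:,0];x,y=int(u.mean())-80,int(v.mean())-60
  ret = ret.dtype.type(ret / rcount)
Traceback (most recent call last):
  File "chk.py", line 12, in <module>
    u,v=np.argwhere(m)[:,1],np.argwhere(m)[:,0];x,y=int(u.mean())-80,int(v.mean())-60
                                                    ~~~^^^^^^^^^^
ValueError: cannot convert float NaN to integer
```

View pics/t24.png

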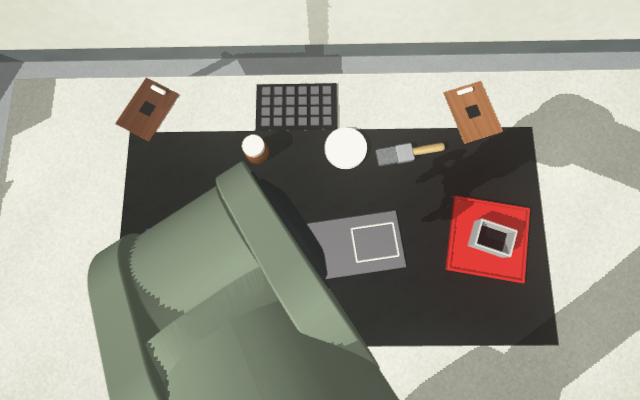

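View pics/s24.png

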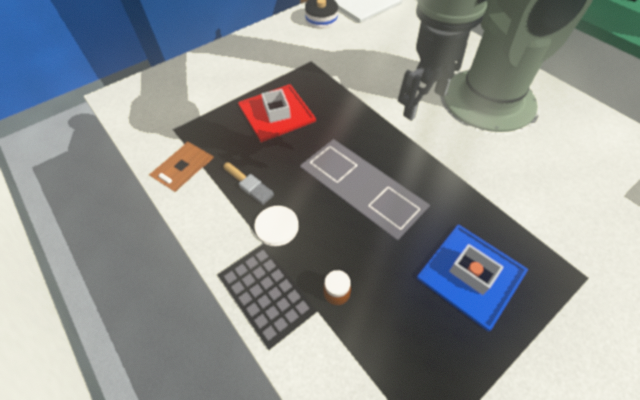

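The scene view shows the empty cover flat in the red tray (276,105) and the boss cover flat in the blue tray (476,268). The reel (277,225), jar (338,287) and brush (250,183) are where they started. The arm is clear, so I hand in.

```bash
python3 -c "
from workcell import ticket;print(ticket.job_done())"
```

```text
the job is handed in; nothing more can be done
None
```

Both covers are turned over and sorted, and the job is handed in at about 32.5 s of the 72 s allowed. I stood each cover on its end wall, regrasped it, turned it open side up and lowered it until it touched the tray floor before letting go.

- **Left cover:** it had no boss and lies in the red tray. After release its rim was level at z ≈ 0.050 m, and its centre was (0.529, -0.355), within about 2 mm of the tray centre.
- **Right cover:** it has the round copper boss and lies in the blue tray. After release its rim was level at z ≈ 0.051 m. Its centre was (0.490, 0.326) just before release, also within about 1 mm of the tray centre.
- **Bystanders:** the reel, jar and brush show at their starting positions in the last top and scene pictures. The gripper was open and clear of everything.

**Checks that failed or disagreed:**
- The last top-camera measurement of the blue-tray cover failed because the arm was in the way. The one right after release was also partly hidden. Only the scene picture confirms its final position.
- My first pixel comparison for the bystanders was spoiled by the arm and its shadow, so I compared their positions by eye.
- A brief force reading of about 16 N came up as the arm stopped after the last retreat. It had gone by the next reading, and I took it as braking.

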